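Set out the multichannel pipetting line

TASK

Set out the bench for an eight-channel transfer, so that the work runs in one straight row: tip box, reagent trough, well plate, waste beaker. Stand the trough midway between the tip box and the plate, in line with them, its long sides facing them squarely, and seat its lid on it; stand the amber buffer bottle directly behind the trough (on the side away from the robot), and the larger beaker at the end of the row just beyond the plate, each with about 4 cm clear to its neighbour. Leave everything else where it is and everything upright.

Things in the scene. Friction and masses are not known exactly. Their poses are not given: they have to be found in the camera images.
- plate: White 96-well plate in an aluminium stand, fixed. 86 mm along its x, 128 mm along its y, 36 mm high. Origin: centre of the underside. Its x points away from the robot (within 0.2 rad of world x), its y along the row. The tip box is 246 to 256 mm from it, centre to centre, on its left or right (varies), turned the same way within 0.06 rad.
- tipbox: Open grey tip box with a white deck full of 96 pipette tips, fixed to the bench. Same footprint as the plate (86 mm along x, 128 mm along y), tips' tops 62 mm above the bench. Origin: centre of the underside; axes as the plate's.
- trough: White open reagent trough with a V-shaped inside, loose, 50 g: 90 mm long (its x), 45 mm wide (its y), 28 mm high, walls 2.5 mm. Origin: centre of the underside; z up. Starts upright on the bench, its long axis within 0.35 rad of world y.
- trough_lid: Pale trough lid, loose, 35 g: plate 96 (x) by 51 (y) by 3 mm, grip rib on top 56 mm along x, 12 mm wide; plug below 80 by 35 by 4 mm that drops into the trough's mouth (85 by 40 mm). Origin: centre of the plug's underside, z up: plate at 4 to 7 mm, rib 7 to 22 mm. Starts rib up, long axis within 0.35 rad of world y. Seated, its origin is 24 mm above the trough's, long axes parallel.
- bottle: Amber round buffer bottle with a paper label and black screw cap, loose, 120 g: 40 mm diameter, 90 mm high, the full-width body up to about 55 mm. Origin: centre of the underside; z up. Starts upright on the bench.
- beaker: The larger of two pale plastic lab beakers, the waste beaker, open, empty, loose, 60 g: 50 mm diameter, 70 mm high, with a slightly wider rim (53 mm over the top 4 mm) and a small look-only spout. Origin: centre of the underside; z up. Starts upright on the bench.
- small_beaker: Bystander, loose: small pale beaker, 32 mm diameter, 42 mm high. Origin: centre of the underside. Leave it.
- dish: Bystander, loose: closed petri dish, 60 mm diameter, 15 mm high. Origin: centre of the underside. Leave it.
- tube_rack: Bystander, loose: grey-blue tube rack with white-capped tubes, 60 mm (its x) by 100 mm (its y), 36 mm high. Origin: centre of the underside. Leave it.
- jar: Bystander, loose: squat white jar, 56 mm diameter, 60 mm high, standing behind the row. Origin: centre of the underside. Leave it.
Mind the look-alikes: they are no part of the job. What is shaped like the trough but pink is not meant. What is shaped like the trough_lid but red is not meant.

How it is judged:
By the outcome, as a careful person would: the job done as asked, in the order asked, and still so for the second after the job is handed in, with the robot touching nothing.
It also fails if it takes over 115 s, if anything falls off the work surface, if the arm or the gripper's body presses on something with over 40 N, if the wrist force passes 120 N, or if a joint passes its speed limit or range.

ROBOT

A 6-joint arm with a two-finger parallel gripper is mounted at the origin on the work surface. World frame = base frame: x ahead of the robot, y to its left, z up, the work surface at z = 0. Lengths are in mm, angles in degrees, forces in N, time in s.
With the tool pointing down it reaches from about 350 to 850 mm from the base axis. Payload 8.1 kg.
Tool frame: the origin (TCP) lies at the very end of the fingers, on their centre line; the grasp point (between the pads) lies 19 mm behind it (r.grasp_offset is the distance from the TCP to the grasp point, in mm); z points along the fingers, y is the line along which they close (so a half turn about z gives the same grasp; the last joint's range is limited). The gripper opens to 85 mm and grips with 20 to 120 N. Pads are 22 mm wide; open, the fingers measure 114 mm over their backs; the gripper's body (76 mm by 85 mm) begins 54 mm behind the grasp point. The pads swing forward as they close: fully open they stand 13 mm farther back than shut.
Start: joints at [65.237, 7.471, 85.268, -0, 87.261, -4.893], TCP at [203.913, 564.291, 231.292] pointing down, gripper open.
Joint ranges: [-169.43, 169.43], [-51.17, 129.36], [1.28, 143.12], [-76.62, 256.62], [0, 156.53], [-152.29, 152.29]. Speed limits (degrees/s): [136.94, 136.94, 159.86, 180, 180, 180].

INTERFACE

Orientations are given as [roll, pitch, yaw] about the fixed x, y, z axes, in that order (R = Rz(yaw) Ry(pitch) Rx(roll)).
In Python, from bench import r gives the robot as it stands.
- The arm moves only by the tool carry_out, never from a script. Its argument "commands" is a list of rows, each an object with "jaw": the finger opening in m, from 0 to 0.0854; "translation": the shift along the tool's x, y, z in m, a list of three; "spin": the turn about the tool's z in rad. A call has exactly 8 rows; each row shifts and turns the commanded pose from where the row before left it, along the tool's axes as they then stand; what a row does not reach is not made up. A row lasts 1/12 s, in which the tool goes at most 41.7 mm and 7.16 degrees, less where a joint would pass 70% of its speed; a pose out of reach is approached as far as the arm can. A call is refused whole if a number of a shift passes 0.0417 or a number of a turn 0.125, either way. A call with a gripper value outside its range is refused whole. The fingers move at their own pace and stop on an object; "squeeze" is the grip in N (left out, the last holds). Time passes only in rows, so rows that do not move let the fingers close, or fill a call up. It gives the time, the measured TCP pose, the force, the opening and the grip force at its end, in the units of the state.
- r.sense(): the state, without advancing time (a new reading comes with each control period).
- r.snapshot(name): name is "scene" or "side" or "wrist"; returns a dict with "pixels" (420x560x3 uint8, blue, green, red), "K" (3x3 intrinsics, pixels), "dist_coeffs" ([k1, k2, p1, p2, k3] as OpenCV has them; the pictures are not rectified), "extrinsics" (4x4, takes a point from camera to world coordinates). Camera axes: x right, y down, z forward; pixel columns grow to the right and rows downward; lengths in mm; the calibration is good to about 2 mm. A picture is of the moment at which its call begins. There is no depth.
- r.hand_in(): hands the job in; it is judged then, once.
Trained networks look in a picture, given as the dict that the camera call returned (one of the last four; its "shot" number tells which), for a name from the list of things; names that differ only in an ending like _2 or _b are one class to them, and where a whole thing is asked for, a point or a joint stands for the part that bears it (a point fixed in the world has none). Each returns a list of dicts, best first, with "score" (0 to 1); they miss things now and then, are a little off and sometimes report something else, mostly with a low value. They report only what shows in the picture. A call takes as long as a camera call. They do not tell look-alikes from the thing itself.
- r.spot_in(picture, target): "xy" ([column, row] in pixels, amid what is visible of it).
- r.regions_of(picture, target): "pixels" (420x560 bool, what is visible of it) and "xy" ([column, row] in pixels, amid what is visible of it).
- r.landmark_of(picture, target): "xy" ([column, row] in pixels: a listed point, or the origin of a listed thing).
The state is a dict: "time": time; "joint_pos": joint angles; "qd": joint speeds; "joint_efforts": joint torques, N m; "tool_pos": TCP position; "tcp_rot": TCP orientation; "ft_force": force on the tool from outside, world axes, zero at the start; "wrist_torque": the same for the moment, N m; "finger_gap": finger opening in mm; "grip_force": force on a finger pad.
Only numpy, scipy, OpenCV 4.12 (cv2) and the standard library are available. Lean on these libraries where they do the work, as an engineer would, in place of code of your own. Each camera call takes 0.05 s, during which the arm holds its last target. There are 200 camera calls.

## Working session

There is one attempt and no reset: what is moved stays moved. The work goes in short steps, Python scripts to look and compute and a tool call to move; the robot and the scene stay as the last step left them, time stands still between calls to the robot, and variables do not carry over. Pictures are saved under pics/ and viewed, at most 14 in all, crops included, and the job is handed in when it is done.

Besides the shell and the picture viewer there is one more tool, called as name(argument=value, ...), one argument or row to a line, values as JSON. carry_out: Moves the arm, as the interface text tells. Its arguments: {"type":"object","properties":{"commands":{"type":"array","items":{"type":"object","properties":{"jaw":{"type":"number"},"translation":{"type":"array","items":{"type":"number"}},"spin":{"type":"number"}}}},"squeeze":{"type":"number"}},"required":["commands"]}

```bash
ls; mkdir -p pics; python3 - <<'E'
from bench import r
import cv2
s=r.sense();print(s['time'],s['tool_pos'],s['tcp_rot'],s['finger_gap'])
for n in("scene","side"):
    p=r.snapshot(n);cv2.imwrite(f'pics/{n}0.png',p['pixels']);print(n,p['K'].tolist() if hasattr(p['K'],'tolist') else p['K'],p['dist_coeffs'],p['extrinsics'],p.get('shot'))
    for t in['plate','tipbox','trough','trough_lid','bottle','beaker','small_beaker','dish','tube_rack','jar']:
        print(t,[(round(d['score'],2),[round(float(v)) for v in d['xy']]) for d in r.landmark_of(p,t)])
E
```

```text
pics
0.0 [203.68553877 563.75722864 230.21333945] [-1.79890358e+02 -9.58340383e-03  1.60128936e+02] 85.44233237329719
scene [[380.1060854057619, 0.0, 281.988912160807], [0.0, 380.1060854057619, 205.44616883948035], [0.0, 0.0, 1.0]] [-0.0622752  0.         0.         0.         0.       ] [[-8.10050899e-01  4.11795009e-01 -4.17423540e-01  9.10280173e+02]
 [ 5.86168374e-01  5.50527932e-01 -5.94412006e-01  6.05235465e+02]
 [-1.49725789e-02 -7.26184458e-01 -6.87336857e-01  7.02760296e+02]
 [ 0.00000000e+00  0.00000000e+00  0.00000000e+00  1.00000000e+00]] 1
plate [(0.82, [288, 257])]
tipbox [(0.95, [230, 205])]
trough [(0.94, [382, 212]), (0.75, [336, 232]), (0.47, [295, 199])]
trough_lid [(0.85, [258, 140]), (0.65, [293, 122])]
bottle [(0.57, [388, 323])]
beaker [(0.69, [404, 260])]
small_beaker [(0.55, [271, 162])]
dish []
tube_rack [(0.6, [296, 199])]
jar [(0.6, [247, 316]), (0.41, [256, 141])]
side [[487.95893855558916, 0.0, 276.4124833953993], [0.0, 487.95893855558916, 213.2538463396721], [0.0, 0.0, 1.0]] [-0.06517512  0.          0.          0.          0.        ] [[ 9.56164088e-01 -2.00467342e-01  2.13455102e-01  2.06648997e+02]
 [-2.92778500e-01 -6.68311751e-01  6.83842200e-01 -8.58879087e+02]
 [ 5.56652473e-03 -7.16360418e-01 -6.97708223e-01  9.09049789e+02]
 [ 0.00000000e+00  0.00000000e+00  0.00000000e+00  1.00000000e+00]] 2
plate [(0.72, [297, 179])]
tipbox [(0.78, [328, 235])]
trough [(0.93, [241, 190]), (0.87, [193, 191]), (0.33, [336, 151])]
trough_lid [(0.92, [206, 339]), (0.86, [268, 327])]
bottle [(0.6, [250, 137])]
beaker [(0.85, [208, 159]), (0.22, [335, 156])]
small_beaker [(0.48, [273, 276])]
dish [(0.62, [357, 346])]
tube_rack [(0.91, [261, 226])]
jar [(0.79, [333, 156])]
```

View pics/scene0.png

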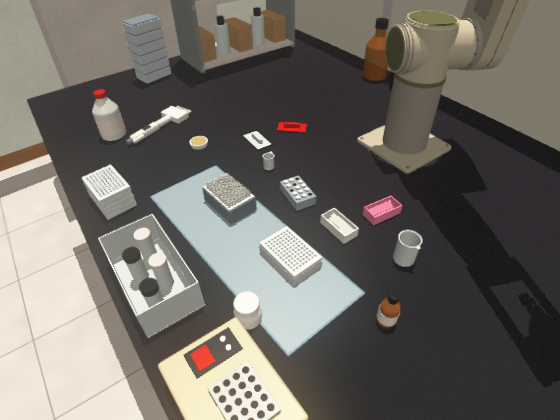

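View pics/side0.png

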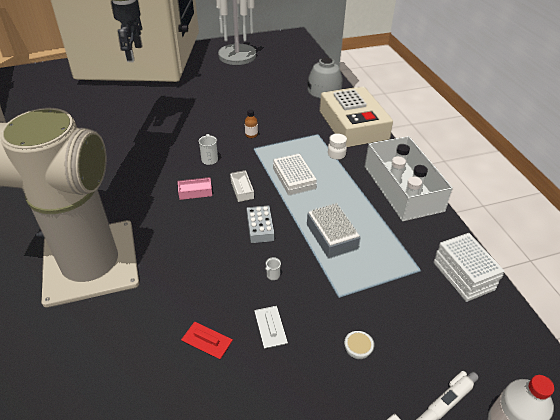

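Scene: white trough (339,225), pink decoy trough (382,210); pale lid (258,140), red decoy (292,127); large beaker (406,250), small one (268,161); bottle (388,313), with a background amber bottle at (376,50) and a white jar (247,310). Side: trough (242,186), pink (195,188), lid (271,327), red lid (207,340). The plate is at higher y and the tip box at lower y. I choose the white trough, the pale lid, the beaker at (406,250) and the bottle at (388,313).

```bash
cat > h.py <<'E'
import numpy as np,cv2
from scipy.optimize import minimize
def box(x,y,z0,z1): return np.array([[a*x/2,b*y/2,c] for a in(-1,1) for b in(-1,1) for c in(z0,z1)],float)
def cyl(*rz): 
    t=np.linspace(0,2*np.pi,32,endpoint=False); return np.vstack([np.c_[R*np.cos(t),R*np.sin(t),0*t+z] for R,z in rz])
M=dict(plate=box(86,128,0,36),tipbox=box(86,128,0,62),trough=box(90,45,0,28),
 trough_lid=np.vstack([box(96,51,4,7),box(80,35,0,4),box(56,12,7,22)]),bottle=cyl((20,0),(20,55),(10,90)),beaker=cyl((25,0),(26.5,66),(26.5,70)),
 small_beaker=cyl((16,0),(16,42)),dish=cyl((30,0),(30,15)),tube_rack=box(60,100,0,36),jar=cyl((28,0),(28,60)))
def proj(p,X):
    E=np.linalg.inv(p['extrinsics']); 
    return cv2.projectPoints(np.asarray(X,float).reshape(-1,3),cv2.Rodrigues(E[:3,:3])[0],E[:3,3],np.array(p['K']),np.array(p['dist_coeffs'],float))[0][:,0]
def ground(p,uv,z=0):
    n=cv2.undistortPoints(np.array(uv,float).reshape(1,1,2),np.array(p['K']),np.array(p['dist_coeffs'],float))[0,0]
    E=np.array(p['extrinsics']); d=E[:3,:3]@[n[0],n[1],1]; return (E[:3,3]+d*(z-E[2,3])/d[2])[:2]
def place(X,x,y,yaw,z=0):
    c,s=np.cos(yaw),np.sin(yaw); return np.c_[c*X[:,0]-s*X[:,1]+x,s*X[:,0]+c*X[:,1]+y,X[:,2]+z]
def sil(p,X,S=4):
    m=np.zeros((420*S,560*S),np.uint8); h=cv2.convexHull(((proj(p,X)+.5)*S*16).astype(np.int32)); cv2.fillConvexPoly(m,h,1,shift=4); return m
def fit(views,name,q0,z=0,yawfree=True,S=3):
    """views: [(picture, mask)]; one joint fit of x,y,yaw on the bench"""
    big=[(p,cv2.resize(m.astype(np.uint8),None,fx=S,fy=S,interpolation=cv2.INTER_NEAREST)) for p,m in views]
    def f(q):
        c=0
        for p,b in big:
            a=sil(p,place(M[name],q[0],q[1],q[2] if yawfree else 0,z),S); c+=1-(a&b).sum()/max(1,(a|b).sum())
        return c/len(big)
    q0=np.array(q0,float); s=np.vstack([q0,q0+[8,0,0],q0+[0,8,0],q0+[0,0,.15]])
    o=minimize(f,q0,method='Nelder-Mead',options=dict(initial_simplex=s,xatol=.02,fatol=1e-4,maxiter=150)); return o.x,o.fun
E
cat > m.py <<'E'
from bench import r
from h import *
P=[r.snapshot('scene'),r.snapshot('side')]
near=dict(plate=[(290,254),(295,172)],tipbox=[(229,197),(333,228)],trough=[(339,225),(242,186)],trough_lid=[(257,140),(270,327)],bottle=[(388,315),(251,127)],
 beaker=[(406,250),(208,151)],small_beaker=[(268,161),(273,269)],dish=[(199,142),(358,345)],tube_rack=[(298,191),(260,222)],jar=[(247,308),(338,147)])
for n,uv in near.items():
    V=[]
    for p,c in zip(P,uv):
        for d in r.regions_of(p,n):
            if np.hypot(*(np.array(d['xy'])-c))<16: V.append((p,d['pixels']));break
    q0=[*ground(P[0],uv[0],M[n][:,2].max()/2),np.pi/2 if n.startswith('trough') else 0]
    yf=n in('plate','tipbox','trough','trough_lid','tube_rack')
    if not V: print(n,'none',q0);continue
    out=[fit(V,n,q0,yawfree=yf)]+[fit([v],n,q0,yawfree=yf) for v in V if len(V)>1]
    print(n,len(V),[(np.round(q[:2],1).tolist(),round(float(np.degrees(q[2])),1) if yf else None,round(f,3)) for q,f in out])
E
python3 m.py
```

```text
plate 2 [([575.3, 155.8], 2.9, np.float64(0.068)), ([575.4, 155.9], 2.3, np.float64(0.082)), ([574.6, 155.1], 3.8, np.float64(0.051))]
tipbox 2 [([595.5, -89.3], 1.6, np.float64(0.155)), ([596.2, -88.4], -0.6, np.float64(0.127)), ([592.6, -90.7], 0.6, np.float64(0.173))]
trough 2 [([420.1, 150.6], 88.8, np.float64(0.058)), ([420.8, 149.5], 89.6, np.float64(0.042)), ([419.6, 152.2], 88.7, np.float64(0.045))]
trough_lid 2 [([367.9, -302.6], 87.3, np.float64(0.093)), ([367.2, -302.7], 85.6, np.float64(0.081)), ([368.5, -301.1], 87.2, np.float64(0.085))]
bottle 2 [([513.0, 400.4], None, np.float64(0.119)), ([514.2, 400.4], None, np.float64(0.133)), ([513.8, 404.3], None, np.float64(0.088))]
beaker 2 [([359.2, 313.4], None, np.float64(0.088)), ([361.2, 313.3], None, np.float64(0.076)), ([358.8, 315.5], None, np.float64(0.077))]
small_beaker 1 [([413.3, -168.0], None, np.float64(0.214))]
dish 2 [([530.8, -401.5], None, np.float64(0.116)), ([530.9, -404.8], None, np.float64(0.067)), ([531.6, -398.7], None, np.float64(0.071))]
tube_rack 2 [([427.4, -9.3], -10.1, np.float64(0.118)), ([431.0, -7.9], -9.1, np.float64(0.103)), ([426.0, -9.7], -9.8, np.float64(0.089))]
jar 2 [([735.4, 229.8], None, np.float64(0.212)), ([734.8, 228.8], None, np.float64(0.188)), ([734.0, 228.8], None, np.float64(0.234))]
```

carry_out(
  commands=[
    {"spin": 0.122},
    {"spin": 0.122},
    {"spin": 0.122},
    {"spin": 0.122},
    {"spin": 0.122},
    {"spin": 0.122},
    {"spin": 0.122},
    {"spin": 0.122},
  ],
)

```text
invalid input
```

carry_out(
  commands=[
    {"spin": 0.122},
    {"spin": 0.122},
    {"translation": [-0.03, 0.015, 0]},
    {"translation": [-0.03, 0.015, 0]},
    {"translation": [-0.03, 0.015, 0]},
    {"translation": [-0.03, 0.015, 0]},
    {"translation": [-0.03, 0.015, 0]},
    {"translation": [-0.03, 0.015, 0]},
  ],
)

```text
invalid input
```

carry_out(
  commands=[
    {"translation": [-0.03, 0.015, 0]},
    {"translation": [-0.03, 0.015, 0]},
    {"translation": [-0.03, 0.015, 0]},
    {"translation": [-0.03, 0.015, 0]},
    {"translation": [-0.03, 0.015, 0]},
    {"translation": [-0.03, 0.015, 0]},
    {"translation": [-0.03, 0.015, 0]},
    {"translation": [0, 0, 0]},
  ],
)

```text
invalid input
```

```bash
cat > w.py <<'E'
import sys
from bench import r
from h import *
# usage: w.py picname name x y yawdeg ...   fit from the wrist camera
def look(name,q0,z=0,pic=None,yf=True,near=True):
    p=r.snapshot('wrist'); 
    if pic: cv2.imwrite('pics/%s.png'%pic,p['pixels'])
    q0=[q0[0],q0[1],np.radians(q0[2])]; c=proj(p,[[q0[0],q0[1],z+10]])[0]
    D=r.regions_of(p,name); D=[d for d in D if d['pixels'].any()]
    print(name,'exp px',c.round(),[(round(d['score'],2),np.round(d['xy']).tolist(),int(d['pixels'].sum())) for d in D])
    if D:
        d=min(D,key=lambda d:np.hypot(*(np.array(d['xy'])-c)))
        q,f=fit([(p,d['pixels'])],name,q0,z,yf); print('  wrist fit',q[:2].round(1),round(float(np.degrees(q[2])),2),round(float(f),3))
        ys,xs=np.nonzero(d['pixels']); print('  bbox',xs.min(),xs.max(),ys.min(),ys.max())
    return p
def state():
    s=r.sense(); print('t',round(s['time'],2),'pos',np.round(s['tool_pos'],1),'rot',np.round(s['tcp_rot'],1),'F',np.round(s['ft_force'],1),'gap',round(s['finger_gap'],1),'grip',round(s['grip_force'],1))
    return s
def delta(x,y,z):
    s=r.sense(); d=np.array([x,y,z])-s['tool_pos']; a=np.radians(s['tcp_rot'][2])
    print('  tool delta m',(np.array([np.cos(a)*d[0]+np.sin(a)*d[1],np.sin(a)*d[0]-np.cos(a)*d[1],-d[2]])/1000).round(4))
E
python3 - <<'E'
from w import *
state();p=look('trough',(420,150,89),pic='w1');print(np.round(p['extrinsics'],2).tolist(),p['K'][0][0])
look('plate',(575,156,3))
look('bottle',(513,400,0),yf=False);look('beaker',(359,313,0),yf=False)
E
```

```text
t 2.2 pos [203.9 564.3 231.3] rot [180.    0.  160.1] F [ 0.7 -0.3  0.7] gap 85.3 grip 0.0
trough exp px [ 64. 401.] [(0.83, [88.0, 407.0], 461), (0.69, [21.0, 321.0], 1935)]
  wrist fit [470.5 158.1] 127.45 0.433
  bbox 74 102 395 419
[[0.34, 0.9, 0.29, 131.34], [0.94, -0.32, -0.1, 591.03], [0.0, 0.31, -0.95, 372.78], [0.0, 0.0, 0.0, 1.0]] 319.7277044737494
plate exp px [118. 468.] []
bottle exp px [243. 403.] []
beaker exp px [143. 339.] []
```

View pics/w1.png

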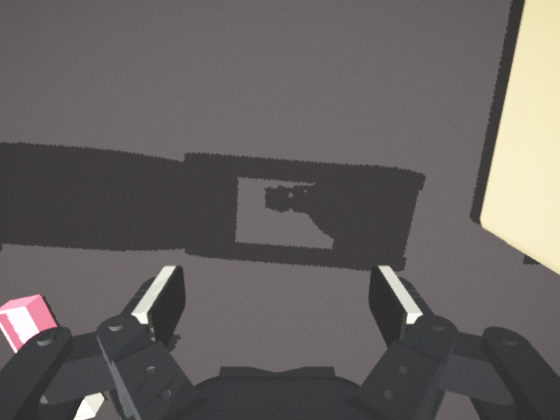

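The picture shows the fingers at (160,300) and (400,300) over bare bench; the arm did not move. I'll give every key in each row.

carry_out(
  commands=[
    {"jaw": 0.085, "translation": [0, 0, 0], "spin": 0.122},
    {"jaw": 0.085, "translation": [0, 0, 0], "spin": 0.122},
    {"jaw": 0.085, "translation": [0, 0, 0], "spin": 0.122},
    {"jaw": 0.085, "translation": [0, 0, 0], "spin": 0.122},
    {"jaw": 0.085, "translation": [0, 0, 0], "spin": 0.122},
    {"jaw": 0.085, "translation": [0, 0, 0], "spin": 0.122},
    {"jaw": 0.085, "translation": [0, 0, 0], "spin": 0.122},
    {"jaw": 0.085, "translation": [0, 0, 0], "spin": 0.122},
  ],
  squeeze=30,
)

```text
time: 3.27
tool_pos: [203.9, 564.3, 231.3]
tcp_rot: [180.0, 0.0, 103.9]
ft_force: [0.4, -0.1, -0.5]
finger_gap: 85.3
grip_force: 0.0
```

carry_out(
  commands=[
    {"jaw": 0.085, "translation": [0, 0, 0], "spin": 0.122},
    {"jaw": 0.085, "translation": [0, 0, 0], "spin": 0.122},
    {"jaw": 0.085, "translation": [-0.03, 0.0155, 0], "spin": 0},
    {"jaw": 0.085, "translation": [-0.03, 0.0155, 0], "spin": 0},
    {"jaw": 0.085, "translation": [-0.03, 0.0155, 0], "spin": 0},
    {"jaw": 0.085, "translation": [-0.03, 0.0155, 0], "spin": 0},
    {"jaw": 0.085, "translation": [-0.03, 0.0155, 0], "spin": 0},
    {"jaw": 0.085, "translation": [-0.03, 0.0155, 0], "spin": 0},
  ],
)

```text
time: 3.93
tool_pos: [298.0, 383.3, 231.4]
tcp_rot: [180.0, -0.0, 90.3]
ft_force: [0.1, 0.1, 0.6]
finger_gap: 85.3
grip_force: 0.0
```

carry_out(
  commands=[
    {"jaw": 0.085, "translation": [-0.03, 0.0155, 0], "spin": 0},
    {"jaw": 0.085, "translation": [-0.03, 0.0155, 0], "spin": 0},
    {"jaw": 0.085, "translation": [-0.03, 0.0155, 0], "spin": 0},
    {"jaw": 0.085, "translation": [-0.03, 0.0155, 0], "spin": 0},
    {"jaw": 0.085, "translation": [-0.03, 0.0155, 0], "spin": 0},
    {"jaw": 0.085, "translation": [-0.03, 0.0155, 0], "spin": 0},
    {"jaw": 0.085, "translation": [-0.03, 0.0155, 0], "spin": 0},
    {"jaw": 0.085, "translation": [0, 0, 0], "spin": 0},
  ],
)

```text
time: 4.6
tool_pos: [409.1, 170.5, 231.5]
tcp_rot: [179.9, 0.1, 90.0]
ft_force: [-0.5, 0.1, -0.7]
finger_gap: 84.8
grip_force: 0.0
```

```bash
python3 - <<'E'
from w import *
state();p=look('trough',(420,150,89),pic='w2')
look('plate',(575,156,3))
delta(420,150.5,100)
E
```

```text
t 4.6 pos [409.1 170.5 231.5] rot [1.799e+02 1.000e-01 9.000e+01] F [-0.5  0.1 -0.7] gap 84.8 grip 0.0
trough exp px [284. 192.] [(0.89, [170.0, 169.0], 3809), (0.84, [285.0, 188.0], 3261), (0.51, [553.0, 128.0], 603)]
  wrist fit [420.7 153.5] 89.42 0.018
  bbox 266 307 150 230
plate exp px [418. 191.] [(0.66, [424.0, 189.0], 9872), (0.22, [292.0, 309.0], 3695)]
  wrist fit [575.  157.6] 2.91 0.045
  bbox 378 473 132 249
  tool delta m [-0.0252  0.0132  0.1313]
```

View pics/w2.png

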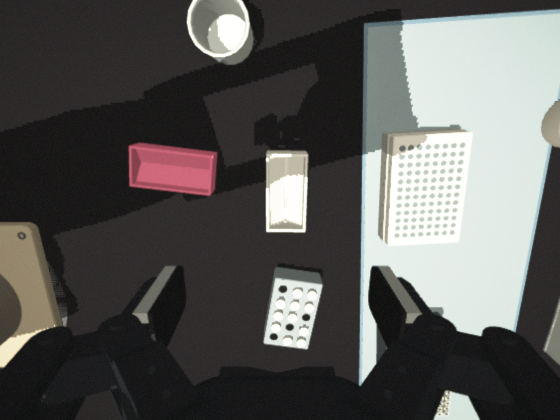

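White trough at (286,190), pink decoy at (172,168), plate at (424,189), rack at (292,310): the choice is confirmed by the close view. Descending on it.

carry_out(
  commands=[
    {"jaw": 0.085, "translation": [-0.0023, 0.0014, 0.014], "spin": 0},
    {"jaw": 0.085, "translation": [-0.0023, 0.0014, 0.014], "spin": 0},
    {"jaw": 0.085, "translation": [-0.0023, 0.0014, 0.014], "spin": 0},
    {"jaw": 0.085, "translation": [-0.0023, 0.0014, 0.014], "spin": 0},
    {"jaw": 0.085, "translation": [-0.0023, 0.0014, 0.014], "spin": 0},
    {"jaw": 0.085, "translation": [-0.0023, 0.0014, 0.014], "spin": 0},
    {"jaw": 0.085, "translation": [-0.0023, 0.0014, 0.014], "spin": 0},
    {"jaw": 0.085, "translation": [-0.0023, 0.0014, 0.014], "spin": 0},
  ],
)

```text
time: 5.47
tool_pos: [417.7, 158.2, 118.7]
tcp_rot: [180.0, -0.0, 90.4]
ft_force: [-0.7, 0.2, -0.5]
finger_gap: 84.5
grip_force: 0.0
```

carry_out(
  commands=[
    {"jaw": 0.085, "translation": [0, 0, 0.018], "spin": 0},
    {"jaw": 0.085, "translation": [0, 0, 0.018], "spin": 0},
    {"jaw": 0.085, "translation": [0, 0, 0.018], "spin": 0},
    {"jaw": 0.085, "translation": [0, 0, 0.018], "spin": 0},
    {"jaw": 0.085, "translation": [0, 0, 0.018], "spin": 0},
    {"jaw": 0.085, "translation": [0, 0, 0.015], "spin": 0},
    {"jaw": 0.085, "translation": [0, 0, 0.01], "spin": 0},
    {"jaw": 0.085, "translation": [0, 0, 0], "spin": 0},
  ],
)

```text
time: 6.13
tool_pos: [415.9, 157.4, 2.1]
tcp_rot: [-179.8, 0.0, 90.3]
ft_force: [0.5, 0.3, 0.0]
finger_gap: 85.4
grip_force: 0.0
```

carry_out(
  commands=[
    {"jaw": 0.03, "translation": [0, 0, 0], "spin": 0},
    {"jaw": 0.03, "translation": [0, 0, 0], "spin": 0},
    {"jaw": 0.03, "translation": [0, 0, 0], "spin": 0},
    {"jaw": 0.03, "translation": [0, 0, 0], "spin": 0},
    {"jaw": 0.03, "translation": [0, 0, 0], "spin": 0},
    {"jaw": 0.03, "translation": [0, 0, 0], "spin": 0},
    {"jaw": 0.03, "translation": [0, 0, 0], "spin": 0},
    {"jaw": 0.03, "translation": [0, 0, 0], "spin": 0},
  ],
)

```text
time: 6.8
tool_pos: [419.4, 157.2, 5.6]
tcp_rot: [179.9, -0.0, 90.2]
ft_force: [-1.0, 1.3, 6.4]
finger_gap: 44.6
grip_force: 31.5
```

carry_out(
  commands=[
    {"jaw": 0.03, "translation": [0, 0, -0.01], "spin": 0},
    {"jaw": 0.03, "translation": [0, 0, -0.03], "spin": 0},
    {"jaw": 0.03, "translation": [0, 0, -0.03], "spin": 0},
    {"jaw": 0.03, "translation": [0, 0, -0.03], "spin": 0},
    {"jaw": 0.03, "translation": [0, 0, -0.03], "spin": 0},
    {"jaw": 0.03, "translation": [0, 0, -0.03], "spin": 0},
    {"jaw": 0.03, "translation": [0, 0, -0.03], "spin": 0},
    {"jaw": 0.03, "translation": [0, 0, -0.03], "spin": 0},
  ],
)

```text
time: 7.47
tool_pos: [417.8, 156.5, 226.6]
tcp_rot: [180.0, -0.0, 90.2]
ft_force: [-0.0, 1.0, -1.2]
finger_gap: 44.3
grip_force: 30.9
```

carry_out(
  commands=[
    {"jaw": 0.03, "translation": [0, 0, 0], "spin": 0.12},
    {"jaw": 0.03, "translation": [0, 0, 0], "spin": 0.12},
    {"jaw": 0.03, "translation": [0, 0, 0], "spin": 0.12},
    {"jaw": 0.03, "translation": [0, 0, 0], "spin": 0.12},
    {"jaw": 0.03, "translation": [0, 0, 0], "spin": 0.12},
    {"jaw": 0.03, "translation": [0, 0, 0], "spin": 0.12},
    {"jaw": 0.03, "translation": [0, 0, 0], "spin": 0.12},
    {"jaw": 0.03, "translation": [0, 0, 0], "spin": 0.12},
  ],
)

```text
time: 8.13
tool_pos: [418.0, 156.6, 225.0]
tcp_rot: [180.0, -0.0, 34.9]
ft_force: [0.0, -0.9, 0.1]
finger_gap: 44.3
grip_force: 30.9
```

carry_out(
  commands=[
    {"jaw": 0.03, "translation": [0, 0, 0], "spin": 0.12},
    {"jaw": 0.03, "translation": [0, 0, 0], "spin": 0.12},
    {"jaw": 0.03, "translation": [0, 0, 0], "spin": 0.12},
    {"jaw": 0.03, "translation": [0, 0, 0], "spin": 0.12},
    {"jaw": 0.03, "translation": [0, 0, 0], "spin": 0.07},
    {"jaw": 0.03, "translation": [0.02, 0.017, 0], "spin": 0},
    {"jaw": 0.03, "translation": [0.02, 0.017, 0], "spin": 0},
    {"jaw": 0.03, "translation": [0.02, 0.017, 0], "spin": 0},
  ],
)

```text
time: 8.8
tool_pos: [481.9, 109.2, 225.2]
tcp_rot: [180.0, -0.1, 3.8]
ft_force: [0.1, 0.7, -1.2]
finger_gap: 44.1
grip_force: 31.0
```

carry_out(
  commands=[
    {"jaw": 0.03, "translation": [0.02, 0.017, 0], "spin": 0},
    {"jaw": 0.03, "translation": [0.02, 0.017, 0], "spin": 0},
    {"jaw": 0.03, "translation": [0.02, 0.017, 0], "spin": 0},
    {"jaw": 0.03, "translation": [0.02, 0.017, 0], "spin": 0},
    {"jaw": 0.03, "translation": [0.02, 0.017, 0], "spin": 0},
    {"jaw": 0.03, "translation": [0, 0, 0], "spin": 0},
    {"jaw": 0.03, "translation": [0, 0, 0], "spin": 0},
    {"jaw": 0.03, "translation": [0, 0, 0], "spin": 0},
  ],
)

```text
time: 9.47
tool_pos: [586.2, 31.5, 224.5]
tcp_rot: [-180.0, 0.0, 3.7]
ft_force: [-0.6, 0.4, -0.5]
finger_gap: 44.6
grip_force: 31.0
```

```bash
python3 - <<'E'
from w import *
state();state();p=look('trough',(585,35,4),z=222,pic='w3')
look('plate',(575,156,3));look('plate',(575,156,3));look('tipbox',(595.5,-89,2));look('tipbox',(595.5,-89,2))
E
```

```text
t 9.47 pos [586.2  31.5 224.5] rot [-180.     0.     3.7] F [-0.6  0.4 -0.5] gap 44.6 grip 31.0
t 9.47 pos [586.2  31.5 224.5] rot [-180.     0.     3.7] F [-0.6  0.4 -0.5] gap 44.6 grip 31.0
trough exp px [269. 282.] [(0.76, [279.0, 271.0], 19059), (0.71, [157.0, 396.0], 878)]
  wrist fit [584.5  31.3] 3.39 0.125
  bbox 220 333 187 372
plate exp px [167. 180.] [(0.82, [162.0, 177.0], 9745)]
  wrist fit [577.4 155.1] 3.42 0.068
  bbox 96 224 139 220
plate exp px [168. 180.] [(0.95, [160.0, 181.0], 9742)]
  wrist fit [577.1 156.4] 3.92 0.068
  bbox 96 224 140 220
tipbox exp px [383. 177.] []
tipbox exp px [383. 177.] [(0.85, [390.0, 178.0], 10775)]
  wrist fit [598.8 -78.5] 3.26 0.149
  bbox 325 460 136 223
```

View pics/w3.png

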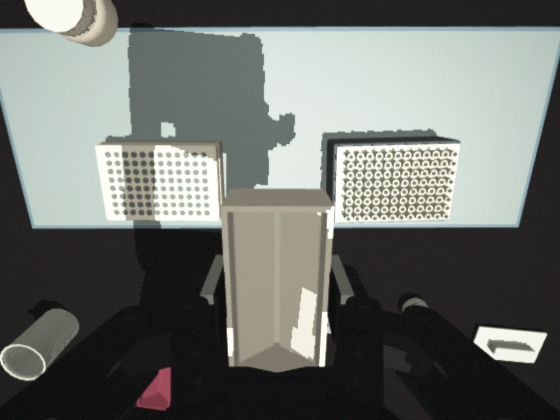

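The trough is held level and straight (278,275), with the plate at (160,180) and the tip box at (396,180). Next I refine the two fixed things from their 9 mm grids.

```bash
cat > g.py <<'E'
from w import *
G=np.array([[(i-3.5)*9,(j-5.5)*9,0] for i in range(8) for j in range(12)],float)
I=np.array([[(i-4)*9,(j-6)*9,0] for i in range(1,8) for j in range(1,12)],float)
def grid(p,q0,z,R=14):
    im=cv2.GaussianBlur(cv2.cvtColor(p['pixels'],cv2.COLOR_BGR2GRAY).astype(np.float32),(0,0),.7)
    def v(X,q):
        u=proj(p,place(X,q[0],q[1],q[2],z)).astype(np.float32); return cv2.remap(im,u[:,:1].copy(),u[:,1:].copy(),cv2.INTER_LINEAR)
    f=lambda q:v(G,q).mean()-v(I,q).mean()
    best=None
    for dx in range(-8,9,2):
        for dy in range(-8,9,2):
            for a in (-.03,0,.03):
                q=np.array(q0)+[dx,dy,a]; c=f(q)
                if best is None or c<best[0]: best=(c,q)
    q=best[1]; o=minimize(f,q,method='Nelder-Mead',options=dict(initial_simplex=np.vstack([q,q+[1.5,0,0],q+[0,1.5,0],q+[0,0,.02]])))
    return o.x[:2].round(1).tolist(),round(float(np.degrees(o.x[2])),2),round(float(o.fun),1)
if __name__=='__main__':
    for n in('wrist','scene','side'):
        p=r.snapshot(n); print(n,'plate',grid(p,(576,156,.06),36),'tipbox',*[grid(p,(596,-88,.05),z) for z in(62,58)])
E
python3 g.py
```

```text
wrist plate ([577.0, 156.6], 3.43, -77.5) tipbox ([597.9, -83.8], 5.19, -80.5) ([597.7, -94.4], 5.07, -77.3)
scene plate ([575.5, 156.1], 3.37, -24.9) tipbox ([590.5, -85.0], 4.51, -7.7) ([588.3, -89.1], 5.07, -7.5)
side plate ([584.3, 156.8], 3.32, -11.8) tipbox ([604.1, -87.5], 5.08, -6.1) ([596.9, -84.8], 5.09, -6.1)
```

```bash
python3 - <<'E'
from g import *
import g
for n in('wrist','scene','side'):
    p=r.snapshot(n)
    im=cv2.cvtColor(p['pixels'],cv2.COLOR_BGR2GRAY)
    # rectify: plane z=62 around tipbox, 4 px/mm
    H,W=480,640
    X=np.array([[600+(240-v)/4,-90-(u-320)/4,62] for v in range(H) for u in range(W)])
    u=proj(p,X).astype(np.float32).reshape(H,W,2); w=cv2.remap(p['pixels'],u,None,cv2.INTER_LINEAR)
    def px(Q): return [(int(320-(y+90)*4),int(240-(x-600)*4)) for x,y,_ in Q]
    for c in px(place(G,597.8,-92.8,np.radians(4.5),62)): cv2.circle(w,c,3,(0,0,255),-1)
    cv2.imwrite(f'pics/rect_{n}.png',w)
a=np.vstack([cv2.resize(cv2.imread(f'pics/rect_{n}.png'),(400,300)) for n in('wrist','scene')]);cv2.imwrite('pics/rect.png',a)
E
```

```text
(no output)
```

View pics/rect.png

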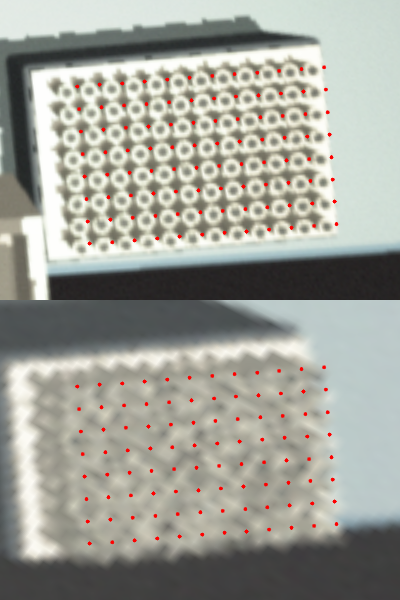

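The rectified view shows the tip rings midway between the red test dots, so the tip box is at about (596.6,-88.4), yaw 4.9°. The row's midpoint is (586.8,34.1) and its yaw about 4.4°.

carry_out(
  commands=[
    {"jaw": 0.03, "translation": [0.004, -0.0026, 0], "spin": -0.012},
    {"jaw": 0.03, "translation": [0, 0, 0.02], "spin": 0},
    {"jaw": 0.03, "translation": [0, 0, 0.02], "spin": 0},
    {"jaw": 0.03, "translation": [0, 0, 0.02], "spin": 0},
    {"jaw": 0.03, "translation": [0, 0, 0.02], "spin": 0},
    {"jaw": 0.03, "translation": [0, 0, 0.02], "spin": 0},
    {"jaw": 0.03, "translation": [0, 0, 0.02], "spin": 0},
    {"jaw": 0.03, "translation": [0, 0, 0], "spin": 0},
  ],
)

```text
time: 10.93
tool_pos: [587.5, 34.5, 99.2]
tcp_rot: [-180.0, 0.4, 4.4]
ft_force: [-1.1, 1.8, -1.5]
finger_gap: 44.6
grip_force: 31.0
```

carry_out(
  commands=[
    {"jaw": 0.03, "translation": [0, 0, 0.018], "spin": 0},
    {"jaw": 0.03, "translation": [0, 0, 0.018], "spin": 0},
    {"jaw": 0.03, "translation": [0, 0, 0.018], "spin": 0},
    {"jaw": 0.03, "translation": [0, 0, 0.015], "spin": 0},
    {"jaw": 0.03, "translation": [0, 0, 0.015], "spin": 0},
    {"jaw": 0.03, "translation": [0, 0, 0.01], "spin": 0},
    {"jaw": 0.03, "translation": [0, 0, 0], "spin": 0},
    {"jaw": 0.03, "translation": [0, 0, 0], "spin": 0},
  ],
)

```text
time: 11.6
tool_pos: [590.6, 34.3, 10.6]
tcp_rot: [-180.0, 0.0, 4.4]
ft_force: [0.3, -0.4, 0.0]
finger_gap: 44.4
grip_force: 31.0
```

```bash
python3 - <<'E'
from w import *
for i in range(6): state(); r.snapshot('side')
E
```

```text
t 11.6 pos [590.6  34.3  10.6] rot [-180.     0.     4.4] F [ 0.3 -0.4  0. ] gap 44.4 grip 31.0
t 11.65 pos [591.3  34.3  11.4] rot [ 1.8e+02 -1.0e-01  4.4e+00] F [-0.7  0.4 -0.1] gap 44.2 grip 31.0
t 11.7 pos [591.7  34.3  11.8] rot [ 1.8e+02 -1.0e-01  4.4e+00] F [ 0.4 -0.  -0.4] gap 44.5 grip 31.0
t 11.75 pos [591.8  34.2  11.9] rot [ 1.8e+02 -1.0e-01  4.4e+00] F [ 0.1  0.9 -1.1] gap 44.2 grip 31.0
t 11.8 pos [591.7  34.3  11.9] rot [ 1.8e+02 -1.0e-01  4.4e+00] F [-0.3 -0.  -1.2] gap 44.2 grip 31.0
t 11.85 pos [591.6  34.2  11.7] rot [ 1.8e+02 -1.0e-01  4.4e+00] F [-0.5 -0.1 -0.6] gap 44.4 grip 31.0
```

carry_out(
  commands=[
    {"jaw": 0.03, "translation": [-0.001, 0, 0.002], "spin": 0},
    {"jaw": 0.03, "translation": [0, 0, 0.002], "spin": 0},
    {"jaw": 0.03, "translation": [0, 0, 0.002], "spin": 0},
    {"jaw": 0.03, "translation": [0, 0, 0.001], "spin": 0},
    {"jaw": 0.03, "translation": [0, 0, 0], "spin": 0},
    {"jaw": 0.03, "translation": [0, 0, 0], "spin": 0},
    {"jaw": 0.03, "translation": [0, 0, 0], "spin": 0},
    {"jaw": 0.03, "translation": [0, 0, 0], "spin": 0},
  ],
)

```text
time: 12.57
tool_pos: [589.7, 34.2, 5.5]
tcp_rot: [180.0, 0.0, 4.4]
ft_force: [-12.2, -0.1, 21.9]
finger_gap: 44.5
grip_force: 33.8
```

carry_out(
  commands=[
    {"jaw": 0.03, "translation": [0, 0, -0.001], "spin": 0},
    {"jaw": 0.03, "translation": [0, 0, 0], "spin": 0},
    {"jaw": 0.03, "translation": [0, 0, 0], "spin": 0},
    {"jaw": 0.06, "translation": [0, 0, 0], "spin": 0},
    {"jaw": 0.06, "translation": [0, 0, 0], "spin": 0},
    {"jaw": 0.06, "translation": [0, 0, 0], "spin": 0},
    {"jaw": 0.06, "translation": [0, 0, 0], "spin": 0},
    {"jaw": 0.06, "translation": [0, 0, 0], "spin": 0},
  ],
)

```text
time: 13.23
tool_pos: [589.3, 34.2, 4.0]
tcp_rot: [-180.0, 0.0, 4.4]
ft_force: [-0.1, -0.1, -0.2]
finger_gap: 59.9
grip_force: 0.0
```

carry_out(
  commands=[
    {"jaw": 0.06, "translation": [0, 0, -0.01], "spin": 0},
    {"jaw": 0.06, "translation": [0, 0, -0.02], "spin": 0},
    {"jaw": 0.06, "translation": [0, 0, -0.03], "spin": 0},
    {"jaw": 0.06, "translation": [0, 0, -0.03], "spin": 0},
    {"jaw": 0.06, "translation": [0, 0, -0.03], "spin": 0},
    {"jaw": 0.06, "translation": [0, 0, -0.04], "spin": 0},
    {"jaw": 0.06, "translation": [0, 0, -0.04], "spin": 0},
    {"jaw": 0.06, "translation": [0, 0, 0], "spin": 0},
  ],
)

```text
time: 13.9
tool_pos: [594.2, 34.1, 215.7]
tcp_rot: [179.9, -0.9, 4.4]
ft_force: [0.4, 0.3, 2.3]
finger_gap: 60.0
grip_force: 0.0
```

```bash
python3 - <<'E'
from g import *
for i in range(3): r.snapshot('side')
state();p=look('trough',(587,34,4.4),pic='w4'); look('trough',(587,34,4.4))
print(grid(p,(577,156.6,.06),36))
E
```

```text
t 14.05 pos [590.   34.2 205.6] rot [ 1.8e+02 -1.0e-01  4.4e+00] F [ 0.2  0.6 -0.2] gap 60.0 grip 0.0
trough exp px [276. 185.] [(0.92, [143.0, 401.0], 1224), (0.69, [277.0, 187.0], 3780)]
  wrist fit [587.3  34.3] 4.36 0.032
  bbox 254 298 142 229
trough exp px [277. 183.] [(0.91, [142.0, 402.0], 1260), (0.6, [276.0, 183.0], 3813)]
  wrist fit [587.3  34. ] 4.3 0.042
  bbox 255 300 140 228
([577.1, 156.7], 3.6, -84.5)
```

View pics/w4.png

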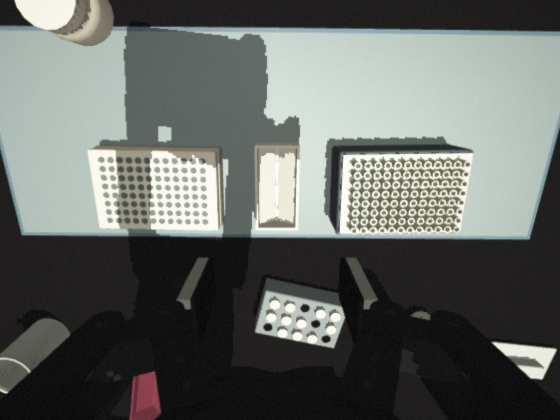

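Trough stands at (587.3,34.1), yaw 4.35°, in image (277,186) between plate (158,188) and tip box (405,192), as wanted. On to the lid.

carry_out(
  commands=[
    {"jaw": 0.06, "translation": [0, 0, -0.01], "spin": -0.12},
    {"jaw": 0.06, "translation": [0, 0, -0.01], "spin": -0.12},
    {"jaw": 0.06, "translation": [0, 0, 0], "spin": -0.12},
    {"jaw": 0.06, "translation": [0, 0, 0], "spin": -0.12},
    {"jaw": 0.06, "translation": [0, 0, 0], "spin": -0.12},
    {"jaw": 0.06, "translation": [0, 0, 0], "spin": -0.12},
    {"jaw": 0.06, "translation": [0, 0, 0], "spin": -0.12},
    {"jaw": 0.06, "translation": [0, 0, 0], "spin": -0.12},
  ],
)

```text
time: 14.92
tool_pos: [588.8, 34.2, 222.7]
tcp_rot: [-179.9, 0.1, 59.7]
ft_force: [-1.0, 0.4, -0.8]
finger_gap: 60.0
grip_force: 0.0
```

carry_out(
  commands=[
    {"jaw": 0.06, "translation": [0, 0, 0], "spin": -0.12},
    {"jaw": 0.06, "translation": [0, 0, 0], "spin": -0.12},
    {"jaw": 0.06, "translation": [0, 0, 0], "spin": -0.12},
    {"jaw": 0.06, "translation": [0, 0, 0], "spin": -0.12},
    {"jaw": 0.06, "translation": [-0.029, -0.017, 0], "spin": 0},
    {"jaw": 0.06, "translation": [-0.029, -0.017, 0], "spin": 0},
    {"jaw": 0.06, "translation": [-0.029, -0.017, 0], "spin": 0},
    {"jaw": 0.06, "translation": [-0.029, -0.017, 0], "spin": 0},
  ],
)

```text
time: 15.58
tool_pos: [513.8, -78.6, 222.7]
tcp_rot: [-179.8, -0.0, 87.0]
ft_force: [0.3, -1.1, -0.7]
finger_gap: 60.0
grip_force: 0.0
```

carry_out(
  commands=[
    {"jaw": 0.06, "translation": [-0.029, -0.017, 0], "spin": 0},
    {"jaw": 0.06, "translation": [-0.029, -0.017, 0], "spin": 0},
    {"jaw": 0.06, "translation": [-0.029, -0.017, 0], "spin": 0},
    {"jaw": 0.06, "translation": [-0.029, -0.017, 0], "spin": 0},
    {"jaw": 0.06, "translation": [-0.029, -0.017, 0], "spin": 0},
    {"jaw": 0.06, "translation": [-0.029, -0.017, 0], "spin": 0},
    {"jaw": 0.06, "translation": [-0.029, -0.017, 0], "spin": 0},
    {"jaw": 0.06, "translation": [-0.029, -0.017, 0], "spin": 0},
  ],
)

```text
time: 16.25
tool_pos: [365.5, -303.0, 223.1]
tcp_rot: [-179.9, -0.1, 86.9]
ft_force: [-0.0, -0.9, -0.0]
finger_gap: 59.7
grip_force: 0.0
```

```bash
python3 - <<'E'
from w import *
for i in range(4): r.snapshot('side')
state();p=look('trough_lid',(368,-303,87),pic='w5');look('trough_lid',(368,-303,87))
E
```

```text
t 16.45 pos [ 366.2 -302.5  223.2] rot [-1.799e+02 -1.000e-01  8.680e+01] F [ 0.5  0.4 -0.3] gap 59.8 grip 0.0
trough_lid exp px [277. 178.] [(0.75, [277.0, 174.0], 3524), (0.64, [158.0, 173.0], 3722)]
  wrist fit [ 369.7 -302.4] 85.62 0.063
  bbox 257 302 133 214
trough_lid exp px [276. 178.] [(0.8, [282.0, 175.0], 3665), (0.61, [155.0, 173.0], 3737), (0.25, [321.0, 40.0], 1372)]
  wrist fit [ 370.1 -300.8] 87.21 0.028
  bbox 256 301 133 216
```

View pics/w5.png

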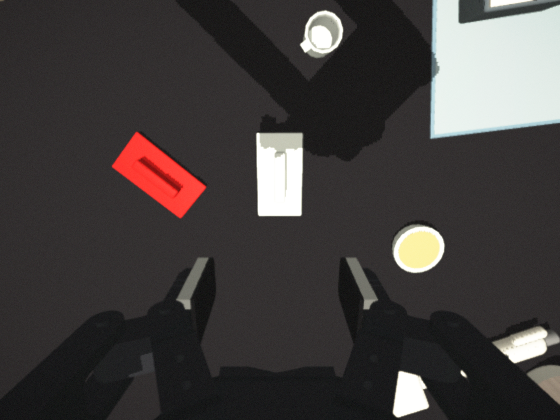

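Pale lid at (280,175), red decoy at (158,175). I measure the lid plate's outline at z = 7 directly.

```bash
cat > rect.py <<'E'
from w import *
def outline(x0,y0,z,thr,seed=None,half=80):
    p=r.snapshot('wrist'); N=half*8
    gx,gy=np.meshgrid(np.arange(N)/4-half,np.arange(N)/4-half)   # col->+x world, row->+y world
    u=proj(p,np.c_[(x0+gx).ravel(),(y0+gy).ravel(),np.full(gx.size,z)]).astype(np.float32).reshape(N,N,2)
    w=cv2.cvtColor(cv2.remap(p['pixels'],u,None,cv2.INTER_LINEAR),cv2.COLOR_BGR2GRAY)
    n,l,st,c=cv2.connectedComponentsWithStats((w>thr).astype(np.uint8))
    k=l[N//2+24,N//2-48]; k=k or l[N//2,N//2-60]
    cn=max(cv2.findContours((l==k).astype(np.uint8),cv2.RETR_EXTERNAL,cv2.CHAIN_APPROX_NONE)[0],key=cv2.contourArea)
    (cx,cy),(a,b),ang=cv2.minAreaRect(cn); print(thr,'centre',round(x0+cx/4-half,1),round(y0+cy/4-half,1),'size',round(a/4,1),round(b/4,1),'ang',round(ang,2))
    return w
if __name__=='__main__':
    for t in(60,75,90): w=outline(369.5,-301.5,7,t)
    state()
E
python3 rect.py
```

```text
60 centre 370.5 -301.8 size 99.3 54.9 ang 86.86
75 centre 370.2 -301.5 size 98.5 53.8 ang 87.02
90 centre 370.3 -301.5 size 98.0 53.5 ang 87.04
t 16.8 pos [ 367.6 -301.6  224.2] rot [-180.   -0.   87.] F [-0.1  0.  -0.5] gap 59.9 grip 0.0
```

carry_out(
  commands=[
    {"jaw": 0.03, "translation": [0, 0.003, 0.01], "spin": 0},
    {"jaw": 0.03, "translation": [0, 0, 0.02], "spin": 0},
    {"jaw": 0.03, "translation": [0, 0, 0.025], "spin": 0},
    {"jaw": 0.03, "translation": [0, 0, 0.025], "spin": 0},
    {"jaw": 0.03, "translation": [0, 0, 0.025], "spin": 0},
    {"jaw": 0.03, "translation": [0, 0, 0.025], "spin": 0},
    {"jaw": 0.03, "translation": [0, 0, 0.02], "spin": 0},
    {"jaw": 0.03, "translation": [0, 0, 0.01], "spin": 0},
  ],
)

```text
time: 17.47
tool_pos: [368.7, -300.5, 60.6]
tcp_rot: [-179.8, -0.2, 86.9]
ft_force: [0.4, 0.7, 0.8]
finger_gap: 29.8
grip_force: 0.0
```

carry_out(
  commands=[
    {"jaw": 0.03, "translation": [0, 0, 0.015], "spin": 0},
    {"jaw": 0.03, "translation": [0, 0, 0.01], "spin": 0},
    {"jaw": 0.03, "translation": [0, 0, 0.01], "spin": 0},
    {"jaw": 0.03, "translation": [0, 0, 0.008], "spin": 0},
    {"jaw": 0.03, "translation": [0, 0, 0], "spin": 0},
    {"jaw": 0.03, "translation": [0, 0, 0], "spin": 0},
    {"jaw": 0.03, "translation": [0, 0, 0], "spin": 0},
    {"jaw": 0.03, "translation": [0, 0, 0], "spin": 0},
  ],
)

```text
time: 18.13
tool_pos: [370.6, -303.1, 22.2]
tcp_rot: [179.9, 0.1, 86.9]
ft_force: [1.0, -0.7, 0.3]
finger_gap: 29.6
grip_force: 0.0
```

```bash
python3 - <<'E'
from w import *
for i in range(3): r.snapshot('side')
state();delta(370.3,-301.5,9)
E
```

```text
t 18.28 pos [ 370.4 -302.9   21.9] rot [179.9   0.   86.9] F [-0.2 -0.1 -0.6] gap 30.0 grip 0.0
  tool delta m [ 0.0014 -0.0002  0.0129]
```

carry_out(
  commands=[
    {"jaw": 0.03, "translation": [0.0014, 0, 0.004], "spin": 0},
    {"jaw": 0.03, "translation": [0, 0, 0.004], "spin": 0},
    {"jaw": 0.03, "translation": [0, 0, 0.003], "spin": 0},
    {"jaw": 0.03, "translation": [0, 0, 0.002], "spin": 0},
    {"jaw": 0.03, "translation": [0, 0, 0], "spin": 0},
    {"jaw": 0.03, "translation": [0, 0, 0], "spin": 0},
    {"jaw": 0.03, "translation": [0, 0, 0], "spin": 0},
    {"jaw": 0.03, "translation": [0, 0, 0], "spin": 0},
  ],
)

```text
time: 18.95
tool_pos: [370.3, -301.2, 8.5]
tcp_rot: [180.0, 0.0, 86.9]
ft_force: [-0.7, -0.5, 0.8]
finger_gap: 30.2
grip_force: 0.0
```

carry_out(
  commands=[
    {"jaw": 0.005, "translation": [0, 0, 0], "spin": 0},
    {"jaw": 0.005, "translation": [0, 0, 0], "spin": 0},
    {"jaw": 0.005, "translation": [0, 0, 0], "spin": 0},
    {"jaw": 0.005, "translation": [0, 0, 0], "spin": 0},
    {"jaw": 0.005, "translation": [0, 0, 0], "spin": 0},
    {"jaw": 0.005, "translation": [0, 0, 0], "spin": 0},
    {"jaw": 0.005, "translation": [0, 0, 0], "spin": 0},
    {"jaw": 0.005, "translation": [0, 0, 0], "spin": 0},
  ],
  squeeze=35,
)

```text
time: 19.62
tool_pos: [370.4, -301.3, 8.6]
tcp_rot: [180.0, 0.0, 86.9]
ft_force: [0.4, -0.3, 4.5]
finger_gap: 11.0
grip_force: 35.6
```

```bash
python3 - <<'E'
from w import *
for i in range(2): r.snapshot('side')
state()
E
```

```text
t 19.72 pos [ 370.4 -301.3    8.6] rot [180.    0.   86.9] F [-0.1 -0.   4.7] gap 11.4 grip 35.6
```

carry_out(
  commands=[
    {"jaw": 0.005, "translation": [0, 0, -0.005], "spin": 0},
    {"jaw": 0.005, "translation": [0, 0, -0.02], "spin": 0},
    {"jaw": 0.005, "translation": [0, 0, -0.025], "spin": 0},
    {"jaw": 0.005, "translation": [0, 0, -0.025], "spin": 0},
    {"jaw": 0.005, "translation": [0, 0, -0.025], "spin": 0},
    {"jaw": 0.005, "translation": [0, 0, -0.025], "spin": 0},
    {"jaw": 0.005, "translation": [0, 0, -0.02], "spin": 0},
    {"jaw": 0.005, "translation": [0, 0, -0.015], "spin": 0},
  ],
)

```text
time: 20.38
tool_pos: [370.3, -301.2, 170.4]
tcp_rot: [179.9, 0.1, 86.9]
ft_force: [0.9, -0.2, -0.8]
finger_gap: 10.8
grip_force: 35.0
```

carry_out(
  commands=[
    {"jaw": 0.005, "translation": [0, 0, 0], "spin": 0.12},
    {"jaw": 0.005, "translation": [0, 0, 0], "spin": 0.12},
    {"jaw": 0.005, "translation": [0, 0, 0], "spin": 0.12},
    {"jaw": 0.005, "translation": [0, 0, 0], "spin": 0.12},
    {"jaw": 0.005, "translation": [0, 0, 0], "spin": 0.12},
    {"jaw": 0.005, "translation": [0, 0, 0], "spin": 0.12},
    {"jaw": 0.005, "translation": [0, 0, 0], "spin": 0.12},
    {"jaw": 0.005, "translation": [0, 0, 0], "spin": 0.12},
  ],
)

```text
time: 21.05
tool_pos: [369.7, -300.6, 167.9]
tcp_rot: [-179.9, 0.0, 31.6]
ft_force: [0.1, -0.6, -0.1]
finger_gap: 11.2
grip_force: 35.0
```

carry_out(
  commands=[
    {"jaw": 0.005, "translation": [0, 0, 0], "spin": 0.12},
    {"jaw": 0.005, "translation": [0, 0, 0], "spin": 0.12},
    {"jaw": 0.005, "translation": [0, 0, 0], "spin": 0.12},
    {"jaw": 0.005, "translation": [0, 0, 0], "spin": 0.12},
    {"jaw": 0.005, "translation": [0.02, -0.0265, 0], "spin": 0},
    {"jaw": 0.005, "translation": [0.02, -0.0265, 0], "spin": 0},
    {"jaw": 0.005, "translation": [0.02, -0.0265, 0], "spin": 0},
    {"jaw": 0.005, "translation": [0.02, -0.0265, 0], "spin": 0},
  ],
)

```text
time: 21.72
tool_pos: [441.7, -187.9, 168.0]
tcp_rot: [-180.0, 0.1, 4.3]
ft_force: [1.2, -0.7, -1.1]
finger_gap: 10.7
grip_force: 35.0
```

carry_out(
  commands=[
    {"jaw": 0.005, "translation": [0.02, -0.0265, 0], "spin": 0},
    {"jaw": 0.005, "translation": [0.02, -0.0265, 0], "spin": 0},
    {"jaw": 0.005, "translation": [0.02, -0.0265, 0], "spin": 0},
    {"jaw": 0.005, "translation": [0.02, -0.0265, 0], "spin": 0},
    {"jaw": 0.005, "translation": [0.02, -0.0265, 0], "spin": 0},
    {"jaw": 0.005, "translation": [0.02, -0.0265, 0], "spin": 0},
    {"jaw": 0.005, "translation": [0.02, -0.0265, 0], "spin": 0},
    {"jaw": 0.005, "translation": [0.02, -0.0265, 0], "spin": 0},
  ],
)

```text
time: 22.38
tool_pos: [585.0, 36.0, 167.8]
tcp_rot: [-180.0, 0.1, 4.4]
ft_force: [0.5, 0.1, 0.1]
finger_gap: 10.8
grip_force: 35.0
```

```bash
python3 - <<'E'
from w import *
for i in range(4): r.snapshot('side')
s=state();delta(587.3,34.1,80)
p=look('trough_lid',(s['tool_pos'][0],s['tool_pos'][1],4.4),z=s['tool_pos'][2]-8.6,pic='w6')
E
```

```text
t 22.58 pos [584.5  35.2 167.5] rot [1.8e+02 1.0e-01 4.5e+00] F [ 0.1 -0.4 -0.7] gap 11.0 grip 35.0
  tool delta m [0.0027 0.0013 0.0875]
trough_lid exp px [277. 274.] [(0.73, [278.0, 226.0], 11611)]
  wrist fit [585.9  35.3] 4.52 0.352
  bbox 222 331 173 344
```

View pics/w6.png

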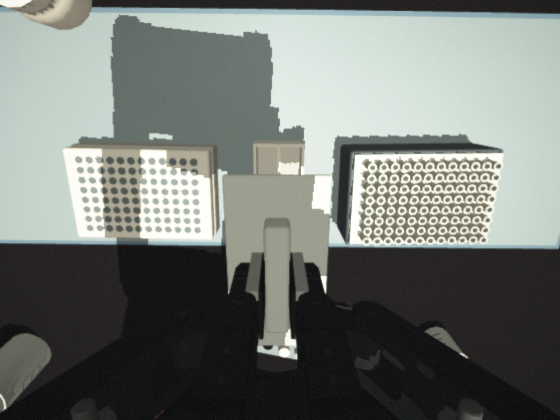

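Lid held straight (277,260), trough's far end visible at (279,160) below. Lowering to just above it.

carry_out(
  commands=[
    {"jaw": 0.005, "translation": [0.0027, 0.0013, 0.01], "spin": 0},
    {"jaw": 0.005, "translation": [0, 0, 0.02], "spin": 0},
    {"jaw": 0.005, "translation": [0, 0, 0.02], "spin": 0},
    {"jaw": 0.005, "translation": [0, 0, 0.02], "spin": 0},
    {"jaw": 0.005, "translation": [0, 0, 0.02], "spin": 0},
    {"jaw": 0.005, "translation": [0, 0, 0.015], "spin": 0},
    {"jaw": 0.005, "translation": [0, 0, 0.01], "spin": 0},
    {"jaw": 0.005, "translation": [0, 0, 0.008], "spin": 0},
  ],
)

```text
time: 23.35
tool_pos: [586.8, 32.4, 43.6]
tcp_rot: [-180.0, 0.1, 4.3]
ft_force: [0.3, -1.1, 0.6]
finger_gap: 10.9
grip_force: 35.0
```

```bash
python3 - <<'E'
from w import *
for i in range(6): r.snapshot('side')
s=state();delta(587.3,34.1,32.6)
p=r.snapshot('wrist');cv2.imwrite('pics/w7.png',p['pixels'][60:420,120:440])
c=proj(p,place(M['trough_lid'][:8],s['tool_pos'][0],s['tool_pos'][1],np.radians(4.4),s['tool_pos'][2]-8.6));print(c.round()[4:].tolist())
c=proj(p,place(M['trough'],587.3,34.1,np.radians(4.4)));print(c.round()[4:].tolist())
E
```

```text
t 23.65 pos [588.9  33.2  46.7] rot [ 1.8e+02 -1.0e-01  4.4e+00] F [-0.2  1.   0.6] gap 10.9 grip 35.0
  tool delta m [-0.0015 -0.001   0.0141]
[[331.0, 175.0], [332.0, 177.0], [222.0, 175.0], [221.0, 177.0]]
[[313.0, 168.0], [318.0, 178.0], [237.0, 168.0], [231.0, 178.0]]
```

View pics/w7.png

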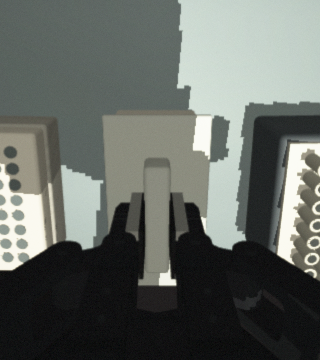

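Lid edges at full-image columns 223–332, trough's far rim peeking at 235–315: about 1 mm off, matching the computed correction. Seating.

carry_out(
  commands=[
    {"jaw": 0.005, "translation": [-0.0015, -0.001, 0], "spin": 0},
    {"jaw": 0.005, "translation": [0, 0, 0.002], "spin": 0},
    {"jaw": 0.005, "translation": [0, 0, 0.002], "spin": 0},
    {"jaw": 0.005, "translation": [0, 0, 0.002], "spin": 0},
    {"jaw": 0.005, "translation": [0, 0, 0.002], "spin": 0},
    {"jaw": 0.005, "translation": [0, 0, 0], "spin": 0},
    {"jaw": 0.005, "translation": [0, 0, 0], "spin": 0},
    {"jaw": 0.005, "translation": [0, 0, 0], "spin": 0},
  ],
)

```text
time: 24.37
tool_pos: [586.2, 34.2, 37.2]
tcp_rot: [180.0, 0.0, 4.4]
ft_force: [1.1, -0.4, -0.5]
finger_gap: 11.2
grip_force: 35.0
```

carry_out(
  commands=[
    {"jaw": 0.005, "translation": [0, 0, 0.001], "spin": 0},
    {"jaw": 0.005, "translation": [0, 0, 0.001], "spin": 0},
    {"jaw": 0.005, "translation": [0, 0, 0.001], "spin": 0},
    {"jaw": 0.005, "translation": [0, 0, 0.001], "spin": 0},
    {"jaw": 0.005, "translation": [0, 0, 0], "spin": 0},
    {"jaw": 0.005, "translation": [0, 0, 0], "spin": 0},
    {"jaw": 0.005, "translation": [0, 0, 0], "spin": 0},
    {"jaw": 0.005, "translation": [0, 0, 0], "spin": 0},
  ],
)

```text
time: 25.03
tool_pos: [586.3, 34.2, 33.4]
tcp_rot: [180.0, -0.0, 4.4]
ft_force: [-0.1, -0.1, 0.7]
finger_gap: 10.9
grip_force: 35.0
```

carry_out(
  commands=[
    {"jaw": 0.005, "translation": [0, 0, 0.0005], "spin": 0},
    {"jaw": 0.005, "translation": [0, 0, 0.0005], "spin": 0},
    {"jaw": 0.005, "translation": [0, 0, 0], "spin": 0},
    {"jaw": 0.03, "translation": [0, 0, 0], "spin": 0},
    {"jaw": 0.03, "translation": [0, 0, 0], "spin": 0},
    {"jaw": 0.03, "translation": [0, 0, 0], "spin": 0},
    {"jaw": 0.03, "translation": [0, 0, 0], "spin": 0},
    {"jaw": 0.03, "translation": [0, 0, 0], "spin": 0},
  ],
)

```text
time: 25.7
tool_pos: [586.2, 34.2, 32.2]
tcp_rot: [-180.0, 0.0, 4.4]
ft_force: [-0.2, -0.1, -0.3]
finger_gap: 29.9
grip_force: 0.0
```

carry_out(
  commands=[
    {"jaw": 0.03, "translation": [0, 0, -0.01], "spin": 0},
    {"jaw": 0.03, "translation": [0, 0, -0.015], "spin": 0},
    {"jaw": 0.03, "translation": [0, 0, -0.025], "spin": 0},
    {"jaw": 0.03, "translation": [0, 0, -0.025], "spin": 0},
    {"jaw": 0.03, "translation": [0, 0, -0.03], "spin": 0},
    {"jaw": 0.03, "translation": [0, 0, -0.03], "spin": 0},
    {"jaw": 0.03, "translation": [0, 0, -0.03], "spin": 0},
    {"jaw": 0.03, "translation": [0, 0, -0.02], "spin": 0},
  ],
)

```text
time: 26.37
tool_pos: [587.2, 34.2, 222.0]
tcp_rot: [180.0, -0.3, 4.4]
ft_force: [0.8, -0.9, 0.5]
finger_gap: 30.3
grip_force: 0.0
```

```bash
python3 - <<'E'
from g import *
for i in range(4): r.snapshot('side')
state();p=look('trough_lid',(587,34,4.4),z=24,pic='w8')
cv2.imwrite('pics/w8c.png',cv2.resize(p['pixels'][120:260,60:500],None,fx=1.8,fy=1.8,interpolation=cv2.INTER_CUBIC))
E
```

```text
t 26.57 pos [586.7  34.2 218.6] rot [ 1.8e+02 -1.0e-01  4.4e+00] F [-0.1  0.4 -0.3] gap 30.2 grip 0.0
trough_lid exp px [277. 184.] [(0.73, [274.0, 178.0], 4230)]
  wrist fit [587.4  34.5] 4.46 0.028
  bbox 252 301 137 225
```

View pics/w8c.png

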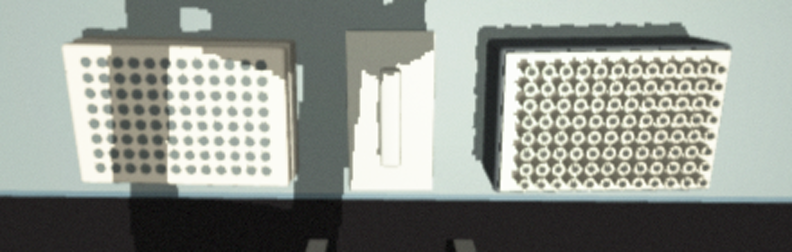

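Lid lies flat and centred on the trough at crop (390,110), fit (587.4,34.5), 4.5°. Next the bottle.

carry_out(
  commands=[
    {"jaw": 0.08, "translation": [-0.0037, -0.02, 0], "spin": 0},
    {"jaw": 0.08, "translation": [-0.0037, -0.031, 0], "spin": 0},
    {"jaw": 0.08, "translation": [-0.0037, -0.031, 0], "spin": 0},
    {"jaw": 0.08, "translation": [-0.0037, -0.031, 0], "spin": 0},
    {"jaw": 0.08, "translation": [-0.0037, -0.031, 0], "spin": 0},
    {"jaw": 0.08, "translation": [-0.0037, -0.031, 0], "spin": 0},
    {"jaw": 0.08, "translation": [-0.0037, -0.031, 0], "spin": 0},
    {"jaw": 0.08, "translation": [-0.0037, -0.031, 0], "spin": 0},
  ],
)

```text
time: 27.33
tool_pos: [537.1, 269.3, 215.3]
tcp_rot: [179.9, 0.2, 4.4]
ft_force: [0.7, -0.0, 0.8]
finger_gap: 80.0
grip_force: 0.0
```

carry_out(
  commands=[
    {"jaw": 0.08, "translation": [-0.0037, -0.031, 0], "spin": 0},
    {"jaw": 0.08, "translation": [-0.0037, -0.031, 0], "spin": 0},
    {"jaw": 0.08, "translation": [-0.0037, -0.031, 0], "spin": 0},
    {"jaw": 0.08, "translation": [-0.0037, -0.03, 0], "spin": 0},
    {"jaw": 0.08, "translation": [0, -0.01, 0], "spin": 0},
    {"jaw": 0.08, "translation": [0, 0, 0], "spin": 0},
    {"jaw": 0.08, "translation": [0, 0, 0], "spin": 0},
    {"jaw": 0.08, "translation": [0, 0, 0], "spin": 0},
  ],
)

```text
time: 28.0
tool_pos: [513.6, 398.3, 216.3]
tcp_rot: [179.9, 0.1, 4.4]
ft_force: [0.2, -0.6, -0.4]
finger_gap: 79.9
grip_force: 0.0
```

```bash
python3 - <<'E'
from w import *
for i in range(4): r.snapshot('side')
state();p=look('bottle',(513.5,401,0),yf=False,pic='w9');look('beaker',(360,314,0),yf=False);look('bottle',(513.5,401,0),yf=False);delta(513.5,401,24)
E
```

```text
t 28.2 pos [514.1 398.5 217.3] rot [180.   -0.    4.3] F [ 0.  -1.1  0.1] gap 80.0 grip 0.0
bottle exp px [274. 180.] [(0.65, [275.0, 183.0], 1534)]
  wrist fit [515.8 402. ] 1.36 0.049
  bbox 253 293 160 208
beaker exp px [334. 303.] [(0.63, [339.0, 317.0], 2819), (0.61, [554.0, 274.0], 235)]
  wrist fit [362.4 315.2] 0.41 0.062
  bbox 314 367 281 352
bottle exp px [275. 179.] [(0.96, [276.0, 183.0], 1500)]
  wrist fit [516.1 402.1] 3.16 0.065
  bbox 255 294 160 207
  tool delta m [-1.000e-04 -1.500e-03  1.934e-01]
```

View pics/w9.png

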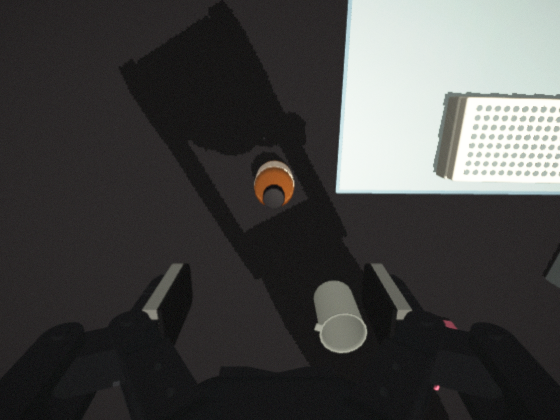

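Bottle at (275,184), beaker at (341,318), both clear of the fingers. Grasping the bottle.

carry_out(
  commands=[
    {"jaw": 0.08, "translation": [0.001, -0.0033, 0.01], "spin": 0},
    {"jaw": 0.08, "translation": [0, 0, 0.02], "spin": 0},
    {"jaw": 0.08, "translation": [0, 0, 0.02], "spin": 0},
    {"jaw": 0.08, "translation": [0, 0, 0.02], "spin": 0},
    {"jaw": 0.08, "translation": [0, 0, 0.02], "spin": 0},
    {"jaw": 0.08, "translation": [0, 0, 0.02], "spin": 0},
    {"jaw": 0.08, "translation": [0, 0, 0.02], "spin": 0},
    {"jaw": 0.08, "translation": [0, 0, 0.02], "spin": 0},
  ],
)

```text
time: 29.17
tool_pos: [513.9, 403.1, 65.4]
tcp_rot: [180.0, 0.0, 4.4]
ft_force: [-0.1, 0.2, 0.4]
finger_gap: 79.6
grip_force: 0.0
```

carry_out(
  commands=[
    {"jaw": 0.08, "translation": [0, 0, 0.02], "spin": 0},
    {"jaw": 0.08, "translation": [0, 0, 0.014], "spin": 0},
    {"jaw": 0.08, "translation": [0, 0, 0.009], "spin": 0},
    {"jaw": 0.08, "translation": [0, 0, 0], "spin": 0},
    {"jaw": 0.08, "translation": [0, 0, 0], "spin": 0},
    {"jaw": 0.08, "translation": [0, 0, 0], "spin": 0},
    {"jaw": 0.08, "translation": [0, 0, 0], "spin": 0},
    {"jaw": 0.08, "translation": [0, 0, 0], "spin": 0},
  ],
)

```text
time: 29.83
tool_pos: [515.3, 403.7, 25.9]
tcp_rot: [-179.9, -0.1, 4.4]
ft_force: [0.2, 0.6, 0.4]
finger_gap: 79.9
grip_force: 0.0
```

carry_out(
  commands=[
    {"jaw": 0.03, "translation": [0, 0, 0], "spin": 0},
    {"jaw": 0.03, "translation": [0, 0, 0], "spin": 0},
    {"jaw": 0.03, "translation": [0, 0, 0], "spin": 0},
    {"jaw": 0.03, "translation": [0, 0, 0], "spin": 0},
    {"jaw": 0.03, "translation": [0, 0, 0], "spin": 0},
    {"jaw": 0.03, "translation": [0, 0, 0], "spin": 0},
    {"jaw": 0.03, "translation": [0, 0, 0], "spin": 0},
    {"jaw": 0.03, "translation": [0, 0, 0], "spin": 0},
  ],
  squeeze=30,
)

```text
time: 30.5
tool_pos: [514.6, 403.1, 24.7]
tcp_rot: [-180.0, -0.0, 4.4]
ft_force: [-0.3, -2.0, 5.5]
finger_gap: 39.1
grip_force: 30.6
```

```bash
python3 - <<'E'
from w import *
for i in range(3): r.snapshot('side')
state();delta(693,42.3,24)
E
```

```text
t 30.65 pos [514.6 403.1  24.7] rot [-180.    -0.     4.4] F [-0.8 -0.9  5.1] gap 38.8 grip 30.6
  tool delta m [0.1502 0.3735 0.0007]
```

carry_out(
  commands=[
    {"jaw": 0.03, "translation": [0, 0, -0.005], "spin": 0},
    {"jaw": 0.03, "translation": [0, 0, -0.015], "spin": 0},
    {"jaw": 0.03, "translation": [0, 0, -0.02], "spin": 0},
    {"jaw": 0.03, "translation": [0, 0, -0.02], "spin": 0},
    {"jaw": 0.03, "translation": [0, 0, -0.02], "spin": 0},
    {"jaw": 0.03, "translation": [0, 0, -0.02], "spin": 0},
    {"jaw": 0.03, "translation": [0, 0, -0.015], "spin": 0},
    {"jaw": 0.03, "translation": [0, 0, -0.005], "spin": 0},
  ],
)

```text
time: 31.32
tool_pos: [515.7, 404.2, 148.8]
tcp_rot: [-179.8, -0.3, 4.4]
ft_force: [1.0, 1.2, -0.7]
finger_gap: 39.3
grip_force: 30.5
```

carry_out(
  commands=[
    {"jaw": 0.03, "translation": [0.006, 0.0135, 0], "spin": 0},
    {"jaw": 0.03, "translation": [0.0107, 0.0267, 0], "spin": 0},
    {"jaw": 0.03, "translation": [0.0107, 0.0267, 0], "spin": 0},
    {"jaw": 0.03, "translation": [0.0107, 0.0267, 0], "spin": 0},
    {"jaw": 0.03, "translation": [0.0107, 0.0267, 0], "spin": 0},
    {"jaw": 0.03, "translation": [0.0107, 0.0267, 0], "spin": 0},
    {"jaw": 0.03, "translation": [0.0107, 0.0267, 0], "spin": 0},
    {"jaw": 0.03, "translation": [0.0107, 0.0267, 0], "spin": 0},
  ],
)

```text
time: 31.98
tool_pos: [610.1, 207.2, 142.9]
tcp_rot: [180.0, 0.1, 4.4]
ft_force: [-0.5, 0.7, -1.3]
finger_gap: 39.0
grip_force: 30.5
```

carry_out(
  commands=[
    {"jaw": 0.03, "translation": [0.0107, 0.0267, 0], "spin": 0},
    {"jaw": 0.03, "translation": [0.0107, 0.0267, 0], "spin": 0},
    {"jaw": 0.03, "translation": [0.0107, 0.0267, 0], "spin": 0},
    {"jaw": 0.03, "translation": [0.0107, 0.0267, 0], "spin": 0},
    {"jaw": 0.03, "translation": [0.0107, 0.0267, 0], "spin": 0},
    {"jaw": 0.03, "translation": [0.0107, 0.0267, 0], "spin": 0},
    {"jaw": 0.03, "translation": [0.006, 0.0135, 0], "spin": 0},
    {"jaw": 0.03, "translation": [0, 0, 0], "spin": 0},
  ],
)

```text
time: 32.65
tool_pos: [694.0, 37.5, 142.9]
tcp_rot: [179.9, 0.1, 4.2]
ft_force: [0.2, -0.2, -1.5]
finger_gap: 39.0
grip_force: 30.5
```

```bash
python3 - <<'E'
from w import *
for i in range(5): r.snapshot('side')
state();delta(693,42.3,26)
E
```

```text
t 32.9 pos [693.   42.9 143.9] rot [-1.8e+02  1.0e-01  4.5e+00] F [-0.1 -0.  -2.4] gap 39.3 grip 30.5
  tool delta m [-1.000e-04  6.000e-04  1.179e-01]
```

carry_out(
  commands=[
    {"jaw": 0.03, "translation": [0, 0.0006, 0.01], "spin": 0},
    {"jaw": 0.03, "translation": [0, 0, 0.02], "spin": 0},
    {"jaw": 0.03, "translation": [0, 0, 0.02], "spin": 0},
    {"jaw": 0.03, "translation": [0, 0, 0.02], "spin": 0},
    {"jaw": 0.03, "translation": [0, 0, 0.02], "spin": 0},
    {"jaw": 0.03, "translation": [0, 0, 0.015], "spin": 0},
    {"jaw": 0.03, "translation": [0, 0, 0.008], "spin": 0},
    {"jaw": 0.03, "translation": [0, 0, 0], "spin": 0},
  ],
)

```text
time: 33.57
tool_pos: [691.6, 41.6, 28.2]
tcp_rot: [-180.0, 0.3, 4.4]
ft_force: [-0.1, 0.3, -2.3]
finger_gap: 39.1
grip_force: 30.5
```

carry_out(
  commands=[
    {"jaw": 0.03, "translation": [0, 0, 0], "spin": 0},
    {"jaw": 0.03, "translation": [0, 0, 0], "spin": 0},
    {"jaw": 0.03, "translation": [0, 0, 0], "spin": 0},
    {"jaw": 0.03, "translation": [0, 0, 0.001], "spin": 0},
    {"jaw": 0.03, "translation": [0, 0, 0.001], "spin": 0},
    {"jaw": 0.03, "translation": [0, 0, 0.001], "spin": 0},
    {"jaw": 0.03, "translation": [0, 0, 0], "spin": 0},
    {"jaw": 0.03, "translation": [0, 0, 0], "spin": 0},
  ],
)

```text
time: 34.23
tool_pos: [693.6, 41.0, 28.2]
tcp_rot: [-180.0, 0.0, 4.4]
ft_force: [0.7, 0.3, -1.5]
finger_gap: 39.7
grip_force: 30.5
```

carry_out(
  commands=[
    {"jaw": 0.03, "translation": [0, -0.001, 0.001], "spin": 0},
    {"jaw": 0.03, "translation": [0, 0, 0.001], "spin": 0},
    {"jaw": 0.03, "translation": [0, 0, 0.001], "spin": 0},
    {"jaw": 0.03, "translation": [0, 0, 0], "spin": 0},
    {"jaw": 0.03, "translation": [0, 0, 0], "spin": 0},
    {"jaw": 0.03, "translation": [0, 0, 0], "spin": 0},
    {"jaw": 0.03, "translation": [0, 0, 0], "spin": 0},
    {"jaw": 0.03, "translation": [0, 0, 0], "spin": 0},
  ],
)

```text
time: 34.9
tool_pos: [693.7, 42.0, 25.4]
tcp_rot: [180.0, -0.0, 4.4]
ft_force: [1.1, -0.2, -0.8]
finger_gap: 38.8
grip_force: 30.5
```

carry_out(
  commands=[
    {"jaw": 0.03, "translation": [0, 0, 0.0005], "spin": 0},
    {"jaw": 0.03, "translation": [0, 0, 0.0005], "spin": 0},
    {"jaw": 0.03, "translation": [0, 0, 0], "spin": 0},
    {"jaw": 0.03, "translation": [0, 0, 0], "spin": 0},
    {"jaw": 0.03, "translation": [0, 0, 0], "spin": 0},
    {"jaw": 0.03, "translation": [0, 0, 0], "spin": 0},
    {"jaw": 0.03, "translation": [0, 0, 0], "spin": 0},
    {"jaw": 0.03, "translation": [0, 0, 0], "spin": 0},
  ],
)

```text
time: 35.57
tool_pos: [693.9, 42.0, 24.7]
tcp_rot: [180.0, -0.0, 4.4]
ft_force: [-0.9, -0.9, 5.3]
finger_gap: 39.1
grip_force: 31.0
```

carry_out(
  commands=[
    {"jaw": 0.075, "translation": [0, 0, 0], "spin": 0},
    {"jaw": 0.075, "translation": [0, 0, 0], "spin": 0},
    {"jaw": 0.075, "translation": [0, 0, 0], "spin": 0},
    {"jaw": 0.075, "translation": [0, 0, 0], "spin": 0},
    {"jaw": 0.075, "translation": [0, 0, 0], "spin": 0},
    {"jaw": 0.075, "translation": [0, 0, 0], "spin": 0},
    {"jaw": 0.075, "translation": [0, 0, -0.01], "spin": 0},
    {"jaw": 0.075, "translation": [0, 0, -0.02], "spin": 0},
  ],
)

```text
time: 36.23
tool_pos: [691.1, 42.1, 51.5]
tcp_rot: [-180.0, 0.3, 4.4]
ft_force: [0.1, 0.1, -0.2]
finger_gap: 75.1
grip_force: 0.0
```

carry_out(
  commands=[
    {"jaw": 0.075, "translation": [0, 0, -0.02], "spin": 0},
    {"jaw": 0.075, "translation": [0, 0, -0.025], "spin": 0},
    {"jaw": 0.075, "translation": [0, 0, -0.025], "spin": 0},
    {"jaw": 0.075, "translation": [0, 0, -0.025], "spin": 0},
    {"jaw": 0.075, "translation": [0, 0, -0.025], "spin": 0},
    {"jaw": 0.075, "translation": [0, 0, -0.025], "spin": 0},
    {"jaw": 0.075, "translation": [0, 0, -0.02], "spin": 0},
    {"jaw": 0.075, "translation": [0, 0, 0], "spin": 0},
  ],
)

```text
time: 36.9
tool_pos: [696.3, 42.0, 227.0]
tcp_rot: [179.9, -0.6, 4.4]
ft_force: [1.4, -0.3, 0.3]
finger_gap: 75.1
grip_force: 0.0
```

```bash
python3 - <<'E'
from g import *
for i in range(4): r.snapshot('side')
s=state();delta(362.4,314.8,215);p=look('bottle',(693,42,0),yf=False,pic='w10')
look('jar',(735,229,0),yf=False)
print(grid(p,(577,156.6,.06),36))
look('trough_lid',(587,34,4.4),z=24)
E
```

```text
t 37.1 pos [693.   42.1 218.2] rot [-1.8e+02  1.0e-01  4.4e+00] F [-0.2 -0.6 -1.1] gap 75.0 grip 0.0
  tool delta m [-0.3088 -0.2973  0.0032]
bottle exp px [277. 179.] [(0.71, [279.0, 184.0], 1479)]
  wrist fit [695.3  41.9] -3.26 0.078
  bbox 258 296 160 207
jar exp px [104. 127.] [(0.86, [91.0, 126.0], 3836)]
  wrist fit [737.5 224.9] 2.36 0.155
  bbox 50 132 97 153
([577.2, 156.8], 3.15, -43.9)
trough_lid exp px [276. 274.] [(0.72, [164.0, 258.0], 6705), (0.62, [276.0, 269.0], 3289)]
  wrist fit [588.3  34.5] 4.18 0.036
  bbox 254 299 232 307
```

View pics/w10.png

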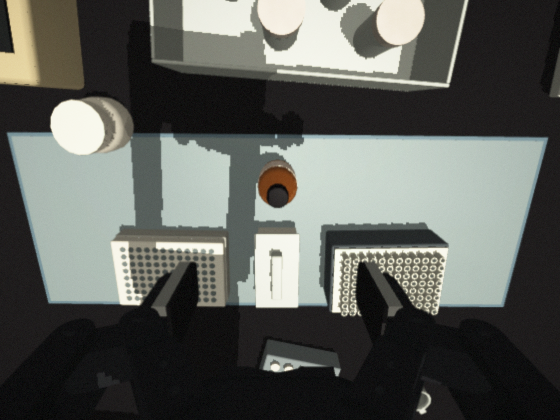

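The bottle stands upright at (277,185), directly behind the lidded trough (277,265), about 4 cm clear. Now the beaker.

carry_out(
  commands=[
    {"jaw": 0.085, "translation": [-0.012, -0.0115, 0], "spin": 0},
    {"jaw": 0.085, "translation": [-0.0222, -0.0213, 0], "spin": 0},
    {"jaw": 0.085, "translation": [-0.0222, -0.0213, 0], "spin": 0},
    {"jaw": 0.085, "translation": [-0.0222, -0.0213, 0], "spin": 0},
    {"jaw": 0.085, "translation": [-0.0222, -0.0213, 0], "spin": 0},
    {"jaw": 0.085, "translation": [-0.0222, -0.0213, 0], "spin": 0},
    {"jaw": 0.085, "translation": [-0.0222, -0.0213, 0], "spin": 0},
    {"jaw": 0.085, "translation": [-0.0222, -0.0213, 0], "spin": 0},
  ],
)

```text
time: 38.07
tool_pos: [513.1, 190.0, 219.1]
tcp_rot: [-180.0, 0.0, 4.4]
ft_force: [-0.1, 0.1, 0.0]
finger_gap: 85.2
grip_force: 0.0
```

carry_out(
  commands=[
    {"jaw": 0.085, "translation": [-0.0222, -0.0213, 0], "spin": 0},
    {"jaw": 0.085, "translation": [-0.0222, -0.0213, 0], "spin": 0},
    {"jaw": 0.085, "translation": [-0.0222, -0.0213, 0], "spin": 0},
    {"jaw": 0.085, "translation": [-0.0222, -0.0213, 0], "spin": 0},
    {"jaw": 0.085, "translation": [-0.0222, -0.0213, 0], "spin": 0},
    {"jaw": 0.085, "translation": [-0.0222, -0.0213, 0], "spin": 0},
    {"jaw": 0.085, "translation": [-0.008, -0.009, 0], "spin": 0},
    {"jaw": 0.085, "translation": [0, 0, 0], "spin": 0},
  ],
)

```text
time: 38.73
tool_pos: [361.4, 316.5, 219.3]
tcp_rot: [-180.0, 0.0, 4.6]
ft_force: [-0.2, 0.2, 1.0]
finger_gap: 84.9
grip_force: 0.0
```

```bash
python3 - <<'E'
from w import *
for i in range(4): r.snapshot('side')
s=state();delta(362.4,314.8,25)
p=look('beaker',(362,315,0),yf=False,pic='w11');look('beaker',(362,315,0),yf=False)
E
```

```text
t 38.93 pos [364.  314.3 219.3] rot [180.   -0.    4.4] F [0.1 0.2 0.8] gap 85.0 grip 0.0
  tool delta m [-0.0015 -0.0006  0.1943]
beaker exp px [276. 181.] [(0.92, [274.0, 189.0], 2854)]
  wrist fit [361.9 315.1] 3.55 0.05
  bbox 243 303 158 221
beaker exp px [276. 181.] [(0.75, [274.0, 192.0], 2706)]
  wrist fit [362.1 315.1] 2.63 0.066
  bbox 243 303 158 221
```

carry_out(
  commands=[
    {"jaw": 0.085, "translation": [-0.002, -0.0008, 0.01], "spin": 0},
    {"jaw": 0.085, "translation": [0, 0, 0.02], "spin": 0},
    {"jaw": 0.085, "translation": [0, 0, 0.02], "spin": 0},
    {"jaw": 0.085, "translation": [0, 0, 0.02], "spin": 0},
    {"jaw": 0.085, "translation": [0, 0, 0.02], "spin": 0},
    {"jaw": 0.085, "translation": [0, 0, 0.02], "spin": 0},
    {"jaw": 0.085, "translation": [0, 0, 0.02], "spin": 0},
    {"jaw": 0.085, "translation": [0, 0, 0.01], "spin": 0},
  ],
)

```text
time: 39.8
tool_pos: [359.5, 314.2, 75.8]
tcp_rot: [179.9, 0.2, 4.4]
ft_force: [0.1, -1.2, -0.5]
finger_gap: 84.6
grip_force: 0.0
```

carry_out(
  commands=[
    {"jaw": 0.085, "translation": [0, 0, 0.02], "spin": 0},
    {"jaw": 0.085, "translation": [0, 0, 0.02], "spin": 0},
    {"jaw": 0.085, "translation": [0, 0, 0.01], "spin": 0},
    {"jaw": 0.085, "translation": [0, 0, 0.004], "spin": 0},
    {"jaw": 0.085, "translation": [0, 0, 0], "spin": 0},
    {"jaw": 0.085, "translation": [0, 0, 0], "spin": 0},
    {"jaw": 0.085, "translation": [0, 0, 0], "spin": 0},
    {"jaw": 0.085, "translation": [0, 0, 0], "spin": 0},
  ],
)

```text
time: 40.47
tool_pos: [362.0, 316.2, 26.6]
tcp_rot: [-179.9, -0.1, 4.4]
ft_force: [0.6, -0.2, 0.1]
finger_gap: 85.0
grip_force: 0.0
```

carry_out(
  commands=[
    {"jaw": 0.035, "translation": [0, 0, 0], "spin": 0},
    {"jaw": 0.035, "translation": [0, 0, 0], "spin": 0},
    {"jaw": 0.035, "translation": [0, 0, 0], "spin": 0},
    {"jaw": 0.035, "translation": [0, 0, 0], "spin": 0},
    {"jaw": 0.035, "translation": [0, 0, 0], "spin": 0},
    {"jaw": 0.035, "translation": [0, 0, 0], "spin": 0},
    {"jaw": 0.035, "translation": [0, 0, 0], "spin": 0},
    {"jaw": 0.035, "translation": [0, 0, 0], "spin": 0},
  ],
  squeeze=25,
)

```text
time: 41.13
tool_pos: [361.4, 315.8, 25.9]
tcp_rot: [-180.0, -0.0, 4.4]
ft_force: [-0.8, -0.3, 5.6]
finger_gap: 50.1
grip_force: 26.7
```

```bash
python3 - <<'E'
from w import *
for i in range(2): r.snapshot('side')
s=state()
# row line through tipbox and plate, beaker 40 clear of the plate side
a=np.array([596.6,-88.4]);b=np.array([577.1,156.7]);u=(b-a)/np.linalg.norm(b-a);t=b+u*(64+40+25.5);print(t);delta(*t,25)
E
```

```text
t 41.23 pos [361.5 315.8  25.9] rot [-180.    -0.     4.4] F [-1.2 -0.5  6.5] gap 50.2 grip 26.7
[566.82951565 285.79208787]
  tool delta m [0.2025 0.0457 0.0009]
```

carry_out(
  commands=[
    {"jaw": 0.035, "translation": [0, 0, -0.005], "spin": 0},
    {"jaw": 0.035, "translation": [0, 0, -0.015], "spin": 0},
    {"jaw": 0.035, "translation": [0, 0, -0.02], "spin": 0},
    {"jaw": 0.035, "translation": [0, 0, -0.02], "spin": 0},
    {"jaw": 0.035, "translation": [0, 0, -0.02], "spin": 0},
    {"jaw": 0.035, "translation": [0, 0, -0.01], "spin": 0},
    {"jaw": 0.035, "translation": [0.005, 0.001, 0], "spin": 0},
    {"jaw": 0.035, "translation": [0.0175, 0.004, 0], "spin": 0},
  ],
)

```text
time: 41.9
tool_pos: [383.0, 312.7, 115.2]
tcp_rot: [-180.0, 0.0, 4.5]
ft_force: [0.6, 0.5, -1.7]
finger_gap: 50.0
grip_force: 26.8
```

carry_out(
  commands=[
    {"jaw": 0.035, "translation": [0.02, 0.0045, 0], "spin": 0},
    {"jaw": 0.035, "translation": [0.02, 0.0045, 0], "spin": 0},
    {"jaw": 0.035, "translation": [0.02, 0.0045, 0], "spin": 0},
    {"jaw": 0.035, "translation": [0.02, 0.0045, 0], "spin": 0},
    {"jaw": 0.035, "translation": [0.02, 0.0045, 0], "spin": 0},
    {"jaw": 0.035, "translation": [0.02, 0.0045, 0], "spin": 0},
    {"jaw": 0.035, "translation": [0.02, 0.0045, 0], "spin": 0},
    {"jaw": 0.035, "translation": [0.02, 0.0045, 0], "spin": 0},
  ],
)

```text
time: 42.57
tool_pos: [546.6, 287.8, 113.0]
tcp_rot: [180.0, 0.1, 4.4]
ft_force: [0.1, 0.3, -0.2]
finger_gap: 50.5
grip_force: 26.8
```

carry_out(
  commands=[
    {"jaw": 0.035, "translation": [0.015, 0.0035, 0], "spin": 0},
    {"jaw": 0.035, "translation": [0.005, 0.001, 0], "spin": 0},
    {"jaw": 0.035, "translation": [0, 0, 0.01], "spin": 0},
    {"jaw": 0.035, "translation": [0, 0, 0.02], "spin": 0},
    {"jaw": 0.035, "translation": [0, 0, 0.02], "spin": 0},
    {"jaw": 0.035, "translation": [0, 0, 0.02], "spin": 0},
    {"jaw": 0.035, "translation": [0, 0, 0.01], "spin": 0},
    {"jaw": 0.035, "translation": [0, 0, 0], "spin": 0},
  ],
)

```text
time: 43.23
tool_pos: [562.7, 284.8, 30.7]
tcp_rot: [179.9, 0.4, 4.4]
ft_force: [-1.4, 0.2, -0.1]
finger_gap: 50.4
grip_force: 26.8
```

```bash
python3 - <<'E'
from w import *
for i in range(5): r.snapshot('side')
s=state();delta(566.8,285.8,25.7)
E
```

```text
t 43.48 pos [567.5 286.3  37.1] rot [-1.799e+02 -1.000e-01  4.400e+00] F [ 0.4  0.1 -1.7] gap 50.0 grip 26.8
  tool delta m [-0.0008  0.0004  0.0114]
```

carry_out(
  commands=[
    {"jaw": 0.035, "translation": [-0.0008, 0.0004, 0.004], "spin": 0},
    {"jaw": 0.035, "translation": [0, 0, 0.003], "spin": 0},
    {"jaw": 0.035, "translation": [0, 0, 0.002], "spin": 0},
    {"jaw": 0.035, "translation": [0, 0, 0.001], "spin": 0},
    {"jaw": 0.035, "translation": [0, 0, 0], "spin": 0},
    {"jaw": 0.035, "translation": [0, 0, 0], "spin": 0},
    {"jaw": 0.035, "translation": [0, 0, 0], "spin": 0},
    {"jaw": 0.035, "translation": [0, 0, 0], "spin": 0},
  ],
)

```text
time: 44.15
tool_pos: [565.9, 285.3, 25.9]
tcp_rot: [180.0, -0.0, 4.4]
ft_force: [-2.2, -0.8, 5.3]
finger_gap: 49.7
grip_force: 27.1
```

carry_out(
  commands=[
    {"jaw": 0.035, "translation": [0, 0, 0.0005], "spin": 0},
    {"jaw": 0.035, "translation": [0, 0, 0.0005], "spin": 0},
    {"jaw": 0.035, "translation": [0, 0, 0.0005], "spin": 0},
    {"jaw": 0.035, "translation": [0, 0, 0], "spin": 0},
    {"jaw": 0.035, "translation": [0, 0, 0], "spin": 0},
    {"jaw": 0.035, "translation": [0, 0, 0], "spin": 0},
    {"jaw": 0.035, "translation": [0, 0, 0], "spin": 0},
    {"jaw": 0.035, "translation": [0, 0, 0], "spin": 0},
  ],
)

```text
time: 44.82
tool_pos: [566.0, 285.3, 25.9]
tcp_rot: [180.0, -0.0, 4.4]
ft_force: [-8.3, -5.0, 15.5]
finger_gap: 50.1
grip_force: 27.8
```

On the bench; relieve, release, rise.

carry_out(
  commands=[
    {"jaw": 0.035, "translation": [0, 0, -0.0012], "spin": 0},
    {"jaw": 0.035, "translation": [0, 0, 0], "spin": 0},
    {"jaw": 0.07, "translation": [0, 0, 0], "spin": 0},
    {"jaw": 0.07, "translation": [0, 0, 0], "spin": 0},
    {"jaw": 0.07, "translation": [0, 0, 0], "spin": 0},
    {"jaw": 0.07, "translation": [0, 0, 0], "spin": 0},
    {"jaw": 0.07, "translation": [0, 0, 0], "spin": 0},
    {"jaw": 0.07, "translation": [0, 0, 0], "spin": 0},
  ],
)

```text
time: 45.48
tool_pos: [565.6, 285.2, 24.8]
tcp_rot: [180.0, 0.0, 4.4]
ft_force: [-0.4, -1.0, -0.5]
finger_gap: 70.2
grip_force: 0.0
```

carry_out(
  commands=[
    {"jaw": 0.07, "translation": [0, 0, -0.01], "spin": 0},
    {"jaw": 0.07, "translation": [0, 0, -0.02], "spin": 0},
    {"jaw": 0.07, "translation": [0, 0, -0.03], "spin": 0},
    {"jaw": 0.07, "translation": [0, 0, -0.03], "spin": 0},
    {"jaw": 0.07, "translation": [0, 0, -0.03], "spin": 0},
    {"jaw": 0.07, "translation": [0, 0, -0.03], "spin": 0},
    {"jaw": 0.07, "translation": [0, 0, -0.03], "spin": 0},
    {"jaw": 0.07, "translation": [0, 0, -0.02], "spin": 0},
  ],
)

```text
time: 46.15
tool_pos: [566.6, 285.7, 229.9]
tcp_rot: [-179.9, -0.3, 4.4]
ft_force: [-0.7, 1.4, 0.7]
finger_gap: 70.2
grip_force: 0.0
```

```bash
python3 - <<'E'
from w import *
for i in range(4): r.snapshot('side')
state();look('beaker',(566,286,0),yf=False);look('trough_lid',(587,34,4.4),z=24)
p=r.snapshot('scene');q=r.snapshot('side')
cv2.imwrite('pics/end.png',np.hstack([p['pixels'][80:380,150:520],q['pixels'][80:380,130:500]]))
E
```

```text
t 46.35 pos [566.1 285.4 226.4] rot [-1.8e+02 -1.0e-01  4.4e+00] F [-0.6 -0.  -0.8] gap 70.1 grip 0.0
beaker exp px [276. 178.] [(0.92, [275.0, 186.0], 2605)]
  wrist fit [567.1 285.6] 2.76 0.046
  bbox 246 303 154 216
trough_lid exp px [513. 180.] [(0.95, [511.0, 176.0], 4119), (0.57, [276.0, 186.0], 2672)]
  wrist fit [587.6  35.1] 4.52 0.054
  bbox 479 542 134 220
```

View pics/end.png

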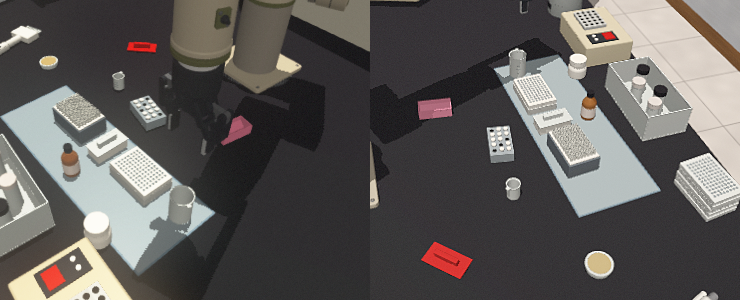

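Everything is in place in both views: tip box, lidded trough, plate and beaker in a row, bottle behind the trough, bystanders untouched. Handing in.

```bash
python3 -c "
from bench import r
print(r.hand_in())"
```

```text
the job is handed in; nothing more can be done
None
```

The bench is set out as asked and the job is handed in, though no verdict came back: by my own camera checks the trough stands midway with its lid seated, the amber bottle is about 4 cm behind it, the larger beaker is about 4 cm beyond the plate, everything is upright, and nothing else appears moved.

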